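# Make the glaze-spraying stand ready

## Task

Make the spraying stand ready: stand every L-shaped test tile upright and square inside a blue outline of its own on the board, so that they form a straight row, and hang both green overspray guards over the bar behind, side by side. When all of that is in place, and not before, turn the spray pot's closing ring clockwise until its red pointer meets the green mark. Leave the jars and the dropper bottle where they are.

Things in the scene. Friction and masses are not known exactly. Their poses are not given: they have to be found in the camera images.
- spray_stand: Fixed spraying stand: plywood board 80 x 290 x 8 mm with four blue 56 mm square outlines in a row; 115 mm behind the row (+x) a level steel bar, 12 mm thick, along y on two posts 273 mm apart. Origin: centre of the board's underside; x away from the robot, y along the row to the robot's left, z up. May stand a little askew.
- bar_mid (a point): middle of the bar, on its axis, 105 mm above the work surface; axes as the stand's (bar along y). Bar radius 6 mm, clear length between the posts 261 mm.
- mark_1 (a point): centre of painted square 1 (1 at the left end, y = +105 mm, then every 70 mm), on the board's top, 8 mm above the work surface; axes as the stand's.
- mark_2 (a point): centre of painted square 2 (1 at the left end, y = +105 mm, then every 70 mm), on the board's top, 8 mm above the work surface; axes as the stand's.
- mark_3 (a point): centre of painted square 3 (1 at the left end, y = +105 mm, then every 70 mm), on the board's top, 8 mm above the work surface; axes as the stand's.
- mark_4 (a point): centre of painted square 4 (1 at the left end, y = +105 mm, then every 70 mm), on the board's top, 8 mm above the work surface; axes as the stand's.
- tile_1: L-shaped terracotta red bisque test tile, may be absent. Foot 50 (x) x 46 (y) x 10 mm; upright plate 12 mm thick (x from +13 to +25 mm), 46 mm wide, top at 80 mm. Starts standing. Origin: centre of the foot's underside; z up, foot's front is -x. Pinch the plate across its 12 mm from above. 150 g.
- tile_2: L-shaped grey bisque test tile, may be absent. Foot 50 (x) x 46 (y) x 10 mm; upright plate 12 mm thick (x from +13 to +25 mm), 46 mm wide, top at 80 mm. Starts standing. Origin: centre of the foot's underside; z up, foot's front is -x. Pinch the plate across its 12 mm from above. 150 g.
- tile_3: L-shaped white bisque test tile, may be absent. Foot 50 (x) x 46 (y) x 10 mm; upright plate 12 mm thick (x from +13 to +25 mm), 46 mm wide, top at 80 mm. Starts standing. Origin: centre of the foot's underside; z up, foot's front is -x. Pinch the plate across its 12 mm from above. 150 g.
- tile_4: L-shaped sandy yellow bisque test tile, may be absent. Foot 50 (x) x 46 (y) x 10 mm; upright plate 12 mm thick (x from +13 to +25 mm), 46 mm wide, top at 80 mm. Starts standing. Origin: centre of the foot's underside; z up, foot's front is -x. Pinch the plate across its 12 mm from above. 150 g.
- guard_1: Overspray guard, 3 mm green sheet folded like a steep roof: 95 long (y), 36 wide over the legs (x), legs 60 high, outside ridge 74, inside peak about 70 mm up. Starts standing on its legs. Origin: centre between the legs' feet; z up, y along the ridge. Pinch across both legs from above. Hung, the bar lies in the inside peak and the origin hangs about 63 mm below the bar's axis. 120 g.
- guard_2: Overspray guard, 3 mm green sheet folded like a steep roof: 95 long (y), 36 wide over the legs (x), legs 60 high, outside ridge 74, inside peak about 70 mm up. Starts standing on its legs. Origin: centre between the legs' feet; z up, y along the ridge. Pinch across both legs from above. Hung, the bar lies in the inside peak and the origin hangs about 63 mm below the bar's axis. 120 g.
- lock_ring (a joint): angle (rad) of the spray pot's captive ribbed black closing ring, 56 mm in diameter, 32 mm high, vertical axis; grows clockwise seen from above. 0 = open, red pointer at the white mark on the pot's shoulder; 1.10 = locked, pointer at the green mark; stop at 1.40, past the mark. Friction (0.12 N m) holds it where it is left; it stays at one height.
- ring_center (a point): centre of the closing ring, on its axis at mid height, 106 mm above the work surface. Ring from 90 to 122 mm; the pot's shoulder just below it is at 86 mm (34 mm radius); the fixed brass cap inside the ring reaches 134 mm. The aluminium pot, 90 mm in diameter, is fixed. Axes are the pot's: green mark at -x, brass outlet at +x.
- jar_peat: bystander: white-lidded glaze jar, 52 mm in diameter, 69 mm high, origin at the centre of its underside
- jar_rush: bystander: white-lidded glaze jar, 52 mm in diameter, 69 mm high, origin at the centre of its underside
- dropper_bottle: bystander: green dropper bottle, 52 mm in diameter, 139 mm high, origin at the centre of its underside

How it is judged (in metres and radians):
On the way, in this order (a step that is already met when the one before it is completed fails the run):
1. every tile present stands on a square of its own and both guards hang over the bar ((horizontal distance between tile_1 and mark_1 below 0.009 m or horizontal distance between tile_1 and mark_2 below 0.009 m or horizontal distance between tile_1 and mark_3 below 0.009 m or horizontal distance between tile_1 and mark_4 below 0.009 m) and angle between the x axis of each of tile_1, tile_2, tile_3, tile_4 and the x axis of spray_stand, either way round below 0.15 rad and angle between each of tile_1, tile_2, tile_3, tile_4's own z axis and vertical below 0.08 rad and z of each of tile_1, tile_2, tile_3, tile_4 in the frame of spray_stand below 0.013 m and (horizontal distance between tile_2 and mark_1 below 0.009 m or horizontal distance between tile_2 and mark_2 below 0.009 m or horizontal distance between tile_2 and mark_3 below 0.009 m or horizontal distance between tile_2 and mark_4 below 0.009 m) and (horizontal distance between tile_3 and mark_1 below 0.009 m or horizontal distance between tile_3 and mark_2 below 0.009 m or horizontal distance between tile_3 and mark_3 below 0.009 m or horizontal distance between tile_3 and mark_4 below 0.009 m) and (horizontal distance between tile_4 and mark_1 below 0.009 m or horizontal distance between tile_4 and mark_2 below 0.009 m or horizontal distance between tile_4 and mark_3 below 0.009 m or horizontal distance between tile_4 and mark_4 below 0.009 m) and z of guard_1 in the frame of bar_mid between -0.069 and -0.052 m and x of guard_1 in the frame of bar_mid between -0.014 and 0.014 m and y of guard_1 in the frame of bar_mid between -0.085 and 0.085 m and angle between each of guard_1, guard_2's own z axis and vertical below 0.2 rad and angle between the y axis of each of guard_1, guard_2 and the y axis of bar_mid, either way round below 0.2 rad and z of guard_2 in the frame of bar_mid between -0.069 and -0.052 m and x of guard_2 in the frame of bar_mid between -0.014 and 0.014 m and y of guard_2 in the frame of bar_mid between -0.085 and 0.085 m and linear speed of each of tile_1, tile_2, tile_3, tile_4, guard_1, guard_2 below 0.02 m/s), for 0.2 s.
2. the closing ring is at the green mark (value of joint lock_ring between 1 and 1.2 rad), for 0.2 s.
At the end, for the whole second after the job is handed in: Each tile stands upright within 9 mm of the centre of a painted square of its own, square to the board within 0.15 rad; both guards hang over the bar between the posts, upright and along it within 0.2 rad; the ring reads 1.0 to 1.2 rad; all released, at rest (all of step 1 and all of step 2 and contact force between each of tile_1, tile_2, tile_3, tile_4, guard_1, guard_2, lock_ring and the fingers below 0.1 N); the robot touches nothing.
It fails at once if a glaze jar or the dropper bottle is knocked over or shifted by more than 40 mm (distance of any of jar_peat, jar_rush, dropper_bottle from where it was at the start of the episode above 0.04 m or angle between any of jar_peat, jar_rush, dropper_bottle's own z axis and vertical above 0.5 rad).
Of tile_1, tile_2, tile_3, tile_4 only 3 to 4 are there at a start; the rules pass over those that are not, and their reading is None.
At some moment in a run one of tile_1, tile_2, tile_3, tile_4 may be knocked a few centimetres aside while the robot is not near it.
It also fails if it takes over 208 s, if anything falls off the work surface, if the arm or the gripper's body presses on something with over 40 N, if the wrist force passes 120 N, or if a joint passes its speed limit or range.

## Robot

A 6-joint arm with a two-finger parallel gripper is mounted at the origin on a cart in front of the work surface, level with it; the furniture and walls round the work are solid. World frame = base frame: x ahead of the robot, y to its left, z up, the work surface at z = 0. Lengths are in m, angles in degrees, forces in N, time in s.
With the tool pointing down it reaches from about 0.3 to 0.875 m from the base axis. Payload 4.2 kg.
Tool frame: the origin (TCP) lies between the finger pads; the fingertips stand arm.tip_reach ahead of it and the grasp point (between the pads) lies 8 mm behind it (arm.tip_reach is the distance from the TCP to the fingertips, in m); z points along the fingers, y is the line along which they close (so a half turn about z gives the same grasp; the last joint's range is limited). The gripper opens to 85 mm and grips with 20 to 120 N. Pads are 22 mm wide; open, the fingers measure 114 mm over their backs; the gripper's body (76 mm by 85 mm) begins 54 mm behind the grasp point. The pads swing forward as they close: fully open they stand 13 mm farther back than shut.
Start: joints at [-76.089, 18.312, 89.639, -0, 72.044, -1.146], TCP at [0.149, -0.555, 0.242] pointing down, gripper open.
Joint ranges: [-177.97, 177.97], [-48.28, 115.42], [12.27, 149.76], [-77.06, 257.06], [2.81, 150.46], [-146.56, 146.56]. Speed limits (degrees/s): [147.25, 147.25, 180, 180, 180, 180].

## Interface

Orientations are given as [roll, pitch, yaw] about the fixed x, y, z axes, in that order (R = Rz(yaw) Ry(pitch) Rx(roll)).
In Python, from station import arm gives the robot as it stands.
- The arm moves only by the tool apply_moves, never from a script. Its argument "motion" is a list of rows, each an object with "delta_pos": the shift along the tool's x, y, z each as a share of 20 cm, from -1 to 1, a list of three; "delta_rot": the turn, a rotation vector about the tool's x, y, z each as a share of 360 degrees, from -1 to 1, a list of three. In form: [{"delta_pos": [x, y, z], "delta_rot": [rx, ry, rz]}, ...]. A call has 1 to 5 rows; each row is the pose to reach, as a shift and turn from the pose commanded when the call began, along the tool's axes at that moment, turning the shorter way round; what a row does not reach only later rows make up. A row lasts 1/10 s, in which the tool goes at most 50 mm and 8.59 degrees, less where a joint would pass 70% of its speed; a pose out of reach is approached as far as the arm can. A call with a number of a shift or a turn outside -1 to 1 is refused whole. A call with a gripper value outside its range is refused whole. "hand" is the opening, from 0 (shut) to 1 (fully open), set as the call begins (left out, the last holds). The fingers move at their own pace and stop on an object; "force" is the grip in N (left out, the last holds). Time passes only in rows, so rows that repeat a pose let the fingers close. It gives the time, the measured TCP pose, the force, the opening and the grip force at its end, in the units of the state.
- arm.read_state(): the state, without advancing time (a new reading comes with each control period).
- arm.capture(name): name is "scene" or "top"; returns the picture (420x560x3 uint8, red, green, blue); there is no depth.
- arm.camera_params(name): a dict with "camera_matrix" (3x3 intrinsics, pixels), "camera_from_world" (4x4, takes a point from world to camera coordinates). Camera axes: x right, y down, z forward; pixel columns grow to the right and rows downward; lengths in m; the calibration is good to about 2 mm. A picture is of the moment at which its call begins. camera_params takes no time and is no camera call.
- arm.hand_in(): hands the job in; it is judged then, once.
The state is a dict: "time_s": time; "q": joint angles; "joint_vel": joint speeds; "tau": joint torques, N m; "tcp_pos": TCP position; "tool_rot": TCP orientation; "ft_force": force on the tool from outside, world axes, zero at the start; "moment": the same for the moment, N m; "opening": opening from 0.0 (shut) to 1.0 (fully open); "gripper_force": force on a finger pad.
Only numpy, scipy, OpenCV 4.12 (cv2) and the standard library are available. Lean on these libraries where they do the work, as an engineer would, in place of code of your own. Each camera call takes 0.05 s, during which the arm holds its last target. There are 200 camera calls.

## Working session

There is one attempt and no reset: what is moved stays moved. The work goes in short steps, Python scripts to look and compute and a tool call to move; the robot and the scene stay as the last step left them, time stands still between calls to the robot, and variables do not carry over. Pictures are saved under pics/ and viewed, at most 14 in all, crops included, and the job is handed in when it is done.

Besides the shell and the picture viewer there is one more tool, called by a JSON object that holds its "op" and its "data", one argument or row to a line. apply_moves: Moves the arm, as the interface text tells. Its arguments: {"type":"object","properties":{"motion":{"type":"array"},"hand":{"type":"number"},"force":{"type":"number"}},"required":["motion"]}

```bash
ls; mkdir -p pics; python3 - <<'E'
from station import arm
import cv2
print(arm.read_state(), arm.tip_reach)
for n in("scene","top"):
    im=arm.capture(n); cv2.imwrite(f"pics/{n}0.png",cv2.resize(im[:,:,::-1],(800,600),interpolation=cv2.INTER_CUBIC))
    print(arm.camera_params(n))
E
```

```text
pics
{'time_s': 0.0, 'q': array([-7.60900906e+01,  1.83531081e+01,  8.97061193e+01,  1.03293708e-03,
        7.20445224e+01, -1.14670122e+00]), 'joint_vel': array([-0.02615599,  0.09906004,  0.04772738, -0.05700867, -0.08428693,
       -0.00054873]), 'tau': array([-1.23623315e-03, -4.15527749e+01, -2.34169668e+01, -2.41344405e-04,
        8.24180315e-03,  2.56464439e-06]), 'tcp_pos': array([ 0.14925855, -0.55481913,  0.24146948]), 'tool_rot': array([-1.79896291e+02, -3.05813291e-03,  1.50562886e+01]), 'ft_force': array([-0.13769395, -0.41800881,  0.47871494]), 'moment': array([ 0.07516742, -0.00795145, -0.00402506]), 'gripper_force': 0.0, 'opening': 0.9983124848252994} 0.011
{'camera_matrix': array([[415.4311985 ,   0.        , 273.79734375],
       [  0.        , 415.4311985 , 215.94449641],
       [  0.        ,   0.        ,   1.        ]]), 'camera_from_world': array([[-0.8513325 , -0.52453933, -0.00956401,  0.4581701 ],
       [-0.39914049,  0.65942456, -0.63706053,  0.25037084],
       [ 0.34047004, -0.53853295, -0.77075444,  0.79526293],
       [ 0.        ,  0.        ,  0.        ,  1.        ]])}
{'camera_matrix': array([[425.48307396,   0.        , 279.97834744],
       [  0.        , 425.48307396, 206.33604611],
       [  0.        ,   0.        ,   1.        ]]), 'camera_from_world': array([[-0.00406858, -0.99980211,  0.01947289,  0.00579606],
       [-0.99535617,  0.00217613, -0.09623598,  0.54455766],
       [ 0.09617456, -0.019774  , -0.99516805,  1.0000162 ],
       [ 0.        ,  0.        ,  0.        ,  1.        ]])}
```

View pics/scene0.png

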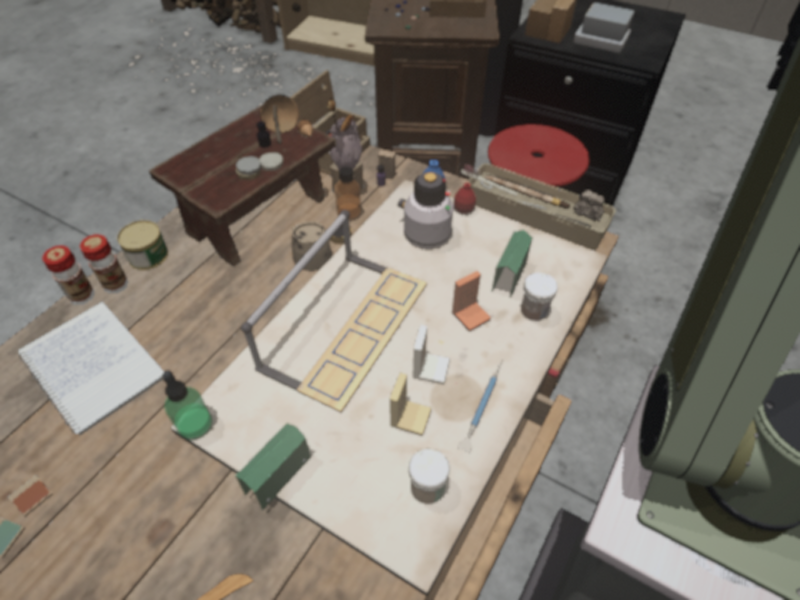

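View pics/top0.png

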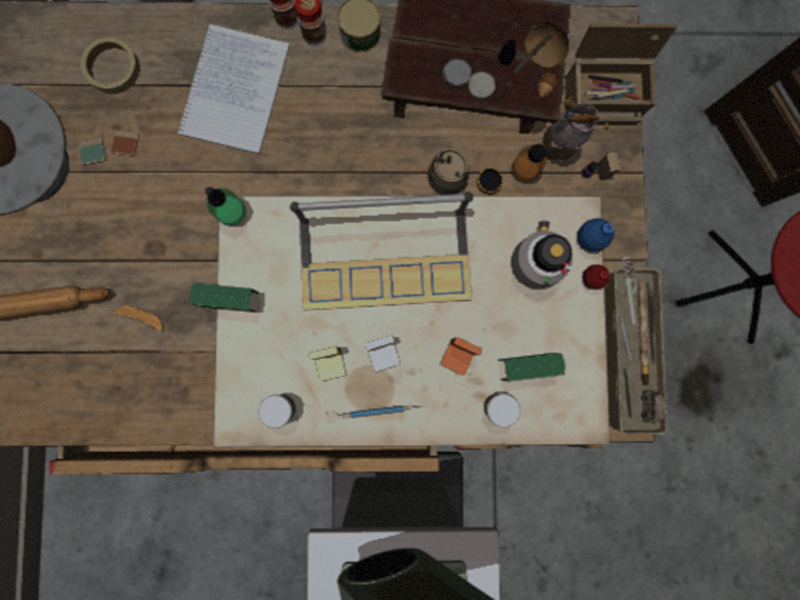

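```bash
cat > h.py <<'E'
import numpy as np, cv2
from station import arm
from scipy.spatial.transform import Rotation as R
def P(n):
    c=arm.camera_params(n); return c["camera_matrix"],c["camera_from_world"]
def proj(n,p):
    K,T=P(n); q=np.atleast_2d(p)@T[:3,:3].T+T[:3,3]; q=q@K.T; return q[:,:2]/q[:,2:]
def ray(n,uv,z):
    K,T=P(n); d=T[:3,:3].T@np.linalg.solve(K,[uv[0],uv[1],1.]); o=-T[:3,:3].T@T[:3,3]
    return o+d*(z-o[2])/d[2]
def crop(im,x0,x1,y0,y1,s):
    return cv2.resize(im[y0:y1,x0:x1,::-1],None,fx=s,fy=s,interpolation=cv2.INTER_CUBIC)
# crop pixel (a,b) at scale s -> native: x0+(a+.5)/s-.5
def nat(ab,x0,y0,s): return np.array([x0+(ab[0]+.5)/s-.5,y0+(ab[1]+.5)/s-.5])
E
python3 - <<'E'
from h import *
im=arm.capture("top"); np.save("top0.npy",im)
cv2.imwrite("pics/stand.png",crop(im,205,337,133,223,6))
out=np.zeros((590,800,3),np.uint8)
def put(c,x,y): out[y:y+c.shape[0],x:x+c.shape[1]]=c
put(crop(im,210,343,232,270,6),0,0); put(crop(im,128,193,192,222,6),0,230); put(crop(im,340,402,240,270,6),0,410)
put(crop(im,350,417,150,210,6),398,230)
cv2.imwrite("pics/comp.png",out)
E
```

```text
(no output)
```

View pics/stand.png

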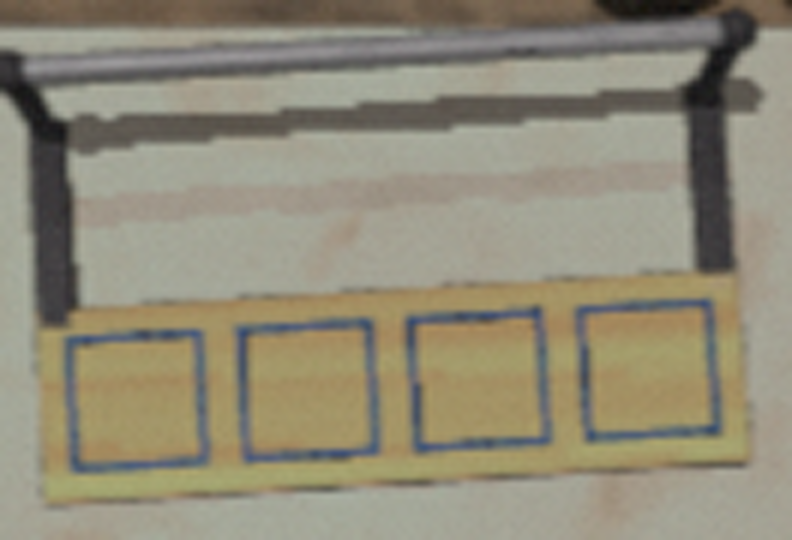

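View pics/comp.png

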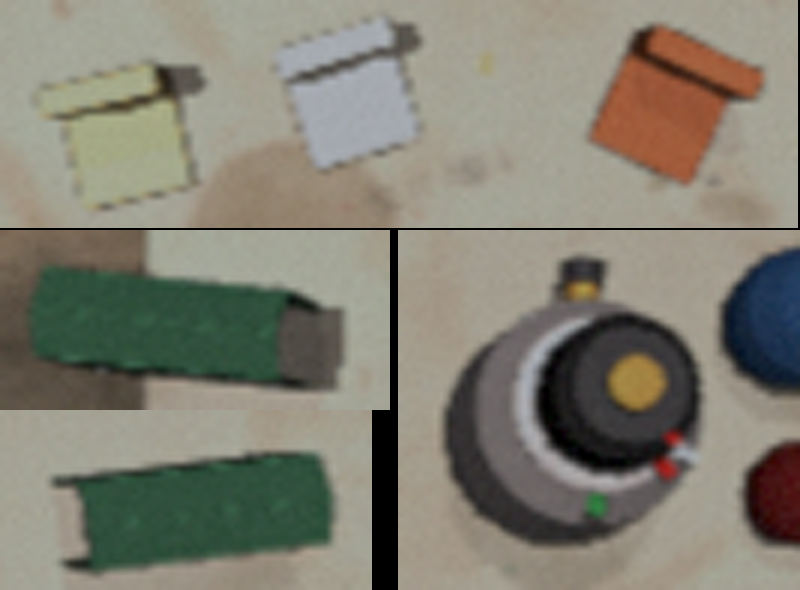

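```bash
cat > fit.py <<'E'
from h import *
from scipy.optimize import least_squares
def fit(n,local,uv,x0):
    local=np.array(local,float); uv=np.array(uv)
    def w(p):
        c,s=np.cos(p[2]),np.sin(p[2]); return np.c_[p[0]+c*local[:,0]-s*local[:,1],p[1]+s*local[:,0]+c*local[:,1],local[:,2]]
    r=least_squares(lambda p:(proj(n,w(p))-uv).ravel(),x0); return r.x,np.abs(r.fun).max()
TL=np.array([(25,23,80),(25,-23,80),(13,-23,80),(13,23,80),(-25,23,10),(-25,-23,10)])/1e3
E
python3 - <<'E'
from fit import *
def show(k,r): print(k,np.round(r[0][:2],4),"yaw",round(np.degrees(r[0][2]),2),"px",round(r[1],2))
c=lambda l,x,y,s=6:[nat(a,x,y,s) for a in l]
S=[];U=[]
for y,q in((105,[(66,338),(205,331),(209,463),(72,470)]),(35,[(239,327),(372,319),(378,453),(246,460)]),(-35,[(408,318),(541,310),(549,441),(416,449)]),(-105,[(578,307),(712,300),(719,434),(586,440)])):
    S+=[(28,y+28,8),(28,y-28,8),(-28,y-28,8),(-28,y+28,8)];U+=q
show("stand",r:=fit("top",np.array(S)/1e3,c(U,205,133),[.5,0,0]))
p=r[0];C,s=np.cos(p[2]),np.sin(p[2])
print("pred bar ends crop",[(proj("top",[p[0]+C*.115-s*y,p[1]+s*.115+C*y,.105])[0]-[205,133])*6+2.5 for y in(.13,-.13)])
show("yel",fit("top",TL,c([(33,95),(152,62),(163,92),(45,117),(95,209),(196,183)],210,232),[.3,.1,.2]))
show("whi",fit("top",TL,c([(272,52),(384,16),(396,44),(285,79),(321,171),(421,134)],210,232),[.3,.1,.2]))
show("red",fit("top",TL,c([(655,24),(765,72),(752,100),(640,50),(590,137),(690,185)],210,232),[.3,-.1,-.4]))
G=np.array([(18,47.5,60),(-18,47.5,60),(-18,-47.5,60),(18,-47.5,60)])/1e3
show("gL",fit("top",G,c([(42,38),(33,127),(280,150),(290,62)],128,192),[.4,.3,0]))
show("gR",fit("top",G,c([(80,73),(92,160),(330,131),(320,45)],340,240),[.3,-.2,0]))
print("cap",ray("top",nat((239,151),350,150,6),.134),"pot base",ray("top",nat((540-398,450-230),350,150,6),0.0))
im=arm.capture("scene"); np.save("scene0.npy",im)
pc=ray("top",nat((239,151),350,150,6),.134)
o=crop(im,250,350,100,190,6)
for z,r in((.134,.0),(.122,.028),(.09,.028),(0,.045)):
    t=np.linspace(0,6.28,60); pts=np.c_[pc[0]+r*np.cos(t),pc[1]+r*np.sin(t),0*t+z]
    for q in (proj("scene",pts)-[250,100])*6+2.5: cv2.circle(o,tuple(int(v) for v in q),1,(0,255,255),-1)
cv2.imwrite("pics/pot.png",o)
E
```

```text
stand [0.5702 0.0276] yaw 3.24 px 0.51
pred bar ends crop [array([29.03080417, 70.0891219 ]), array([719.05507362,  32.43682197])]
yel [0.4296 0.1225] yaw 14.86 px 0.99
whi [0.4461 0.0328] yaw 18.51 px 0.73
red [ 0.4411 -0.0933] yaw -24.24 px 0.63
gL [0.5397 0.2958] yaw -5.46 px 0.42
gR [ 0.4239 -0.2122] yaw 6.39 px 0.61
cap [ 0.60293905 -0.23310853  0.134     ] pot base [ 0.59696341 -0.2294756   0.        ]
```

View pics/pot.png

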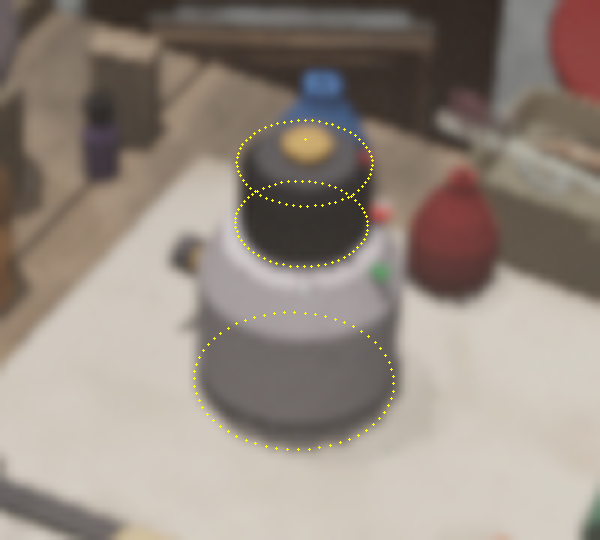

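```bash
cat > plan.py <<'E'
from h import *
import json
def rot(psi): return R.from_euler("xyz",[180,0,psi],degrees=True)
def plan(wps,start=None):
    """wps: (x,y,z,psi,label[,slow]); chains commanded pose; prints shares per call"""
    if start is None:
        s=arm.read_state(); p=np.array(s["tcp_pos"]); r=R.from_euler("xyz",s["tool_rot"],degrees=True)
    else: p=np.array(start[:3]);r=rot(start[3])
    for w in wps:
        g=np.array(w[:3]); rg=rot(w[3])
        n=int(max(np.ceil(np.abs(r.inv().apply(g-p)).max()/.2-1e-6),np.ceil(np.linalg.norm(g-p)/.24),np.ceil((r.inv()*rg).magnitude()/np.radians(41)),1))
        for k in range(n):
            t=p+(g-p)/(n-k); rv=(r.inv()*rg).as_rotvec()/(n-k)
            d=np.round(r.inv().apply(t-p)/.2,3); dr=np.round(rv/(2*np.pi),4)
            p=p+r.apply(d*.2); r=r*R.from_rotvec(dr*2*np.pi)
            print(w[4],d.tolist(),dr.tolist(),"rows",int(np.ceil(max(np.linalg.norm(d)*.2/.05,np.linalg.norm(dr)*360/8.59))))
    print("end",np.round(p,4),np.round(r.as_euler("xyz",degrees=True),2))
ST=(.5702,.0276,3.24)
def off(pose,dx,dy=0):
    a=np.radians(pose[2]); return pose[0]+dx*np.cos(a)-dy*np.sin(a),pose[1]+dx*np.sin(a)+dy*np.cos(a)
def tile(pose,i,H=.25,start=None):
    gx,gy=off(pose,.019); y=[.105,.035,-.035,-.105][i-1]; mx,my=off(ST,.019,y); a=90+pose[2]; b=90+ST[2]
    plan([(gx,gy,H,a,"over"),(gx,gy,.057,a,"down"),(gx,gy,.16,a,"lift"),(mx,my,.16,b,"carry"),(mx,my,.067,b,"lower"),(mx,my,H,b,"up")],start)
E
python3 - <<'E'
from plan import *
tile((.4411,-.0933,-24.24),3)
E
```

```text
over [0.694, -0.597, -0.013] [-0.0001, -0.0, -0.0469] rows 4
over [0.837, -0.369, -0.013] [-0.0, -0.0, -0.047] rows 4
over [0.909, -0.11, -0.014] [-0.0, -0.0001, -0.0469] rows 4
down [0.0, 0.001, 0.965] [-0.0, 0.0, -0.0] rows 4
lift [0.0, -0.001, -0.515] [-0.0, 0.0, -0.0] rows 3
carry [0.705, 0.411, 0.0] [-0.0, 0.0, -0.0764] rows 4
lower [0.0, -0.0, 0.465] [-0.0001, 0.0, 0.0] rows 2
up [0.0, 0.0, -0.915] [0.0, 0.0, 0.0] rows 4
end [ 0.5911 -0.0063  0.25  ] [179.98   0.    93.25]
```

{"op": "apply_moves", "data": {
  "motion": [
    {"delta_pos": [0.694,-0.597,-0.013],"delta_rot": [0,0,-0.047]},
    {"delta_pos": [0.694,-0.597,-0.013],"delta_rot": [0,0,-0.047]},
    {"delta_pos": [0.694,-0.597,-0.013],"delta_rot": [0,0,-0.047]},
    {"delta_pos": [0.694,-0.597,-0.013],"delta_rot": [0,0,-0.047]},
    {"delta_pos": [0.694,-0.597,-0.013],"delta_rot": [0,0,-0.047]}
  ],
  "hand": 0.7,
  "force": 60
}}

```text
time_s: 0.7
tcp_pos: [0.2538, -0.4007, 0.2451]
tool_rot: [-180.0, -0.1, 32.2]
ft_force: [0.4, -0.6, 0.5]
opening: 0.706
gripper_force: 0.0
```

{"op": "apply_moves", "data": {
  "motion": [
    {"delta_pos": [0.837,-0.369,-0.013],"delta_rot": [0,0,-0.047]},
    {"delta_pos": [0.837,-0.369,-0.013],"delta_rot": [0,0,-0.047]},
    {"delta_pos": [0.837,-0.369,-0.013],"delta_rot": [0,0,-0.047]},
    {"delta_pos": [0.837,-0.369,-0.013],"delta_rot": [0,0,-0.047]},
    {"delta_pos": [0.837,-0.369,-0.013],"delta_rot": [0,0,-0.047]}
  ]
}}

```text
time_s: 1.2
tcp_pos: [0.3568, -0.2508, 0.2476]
tool_rot: [180.0, -0.0, 49.2]
ft_force: [0.2, -0.9, -0.4]
opening: 0.701
gripper_force: 0.0
```

{"op": "apply_moves", "data": {
  "motion": [
    {"delta_pos": [0.909,-0.11,-0.014],"delta_rot": [0,0,-0.047]},
    {"delta_pos": [0.909,-0.11,-0.014],"delta_rot": [0,0,-0.047]},
    {"delta_pos": [0.909,-0.11,-0.014],"delta_rot": [0,0,-0.047]},
    {"delta_pos": [0.909,-0.11,-0.014],"delta_rot": [0,0,-0.047]},
    {"delta_pos": [0.909,-0.11,-0.014],"delta_rot": [0,0,-0.047]}
  ]
}}

```text
time_s: 1.7
tcp_pos: [0.4603, -0.1, 0.2501]
tool_rot: [180.0, -0.0, 66.0]
ft_force: [0.7, -0.3, -0.3]
opening: 0.699
gripper_force: 0.0
```

{"op": "apply_moves", "data": {
  "motion": [
    {"delta_pos": [-0.009,-0.006,0.25],"delta_rot": [0,0,0]},
    {"delta_pos": [-0.009,-0.006,0.5],"delta_rot": [0,0,0]},
    {"delta_pos": [-0.009,-0.006,0.75],"delta_rot": [0,0,0]},
    {"delta_pos": [-0.009,-0.006,0.965],"delta_rot": [0,0,0]},
    {"delta_pos": [-0.009,-0.006,0.965],"delta_rot": [0,0,0]}
  ]
}}

```text
time_s: 2.2
tcp_pos: [0.4518, -0.1032, 0.0528]
tool_rot: [-179.3, 0.2, 65.7]
ft_force: [-0.7, -0.7, -0.1]
opening: 0.702
gripper_force: 0.0
```

{"op": "apply_moves", "data": {
  "motion": [
    {"delta_pos": [0,0,0],"delta_rot": [0,0,0]},
    {"delta_pos": [0,0,0],"delta_rot": [0,0,0]},
    {"delta_pos": [0,0,0],"delta_rot": [0,0,0]},
    {"delta_pos": [0,0,0],"delta_rot": [0,0,0]},
    {"delta_pos": [0,0,0],"delta_rot": [0,0,0]}
  ],
  "hand": 0
}}

```text
time_s: 2.7
tcp_pos: [0.4575, -0.1028, 0.0595]
tool_rot: [179.8, -0.0, 65.9]
ft_force: [-2.1, 0.1, 6.2]
opening: 0.129
gripper_force: 58.6
```

{"op": "apply_moves", "data": {
  "motion": [
    {"delta_pos": [0,0,-0.1],"delta_rot": [0,0,0]},
    {"delta_pos": [0,0,-0.3],"delta_rot": [0,0,0]},
    {"delta_pos": [0,0,-0.45],"delta_rot": [0,0,0]},
    {"delta_pos": [0,0,-0.515],"delta_rot": [0,0,0]},
    {"delta_pos": [0,0,-0.515],"delta_rot": [0,0,0]}
  ]
}}

```text
time_s: 3.2
tcp_pos: [0.458, -0.1027, 0.1635]
tool_rot: [179.6, -0.1, 65.8]
ft_force: [0.8, 0.2, -1.3]
opening: 0.13
gripper_force: 58.9
```

```bash
python3 - <<'E'
from plan import *
mx,my=off(ST,.019,-.035);b=90+ST[2]
plan([(mx,my,.16,b,"carry"),(mx,my,.067,b,"lower"),(mx,my,.25,b,"up")])
print(mx,my)
E
```

```text
carry [0.712, 0.41, 0.021] [0.0012, 0.0001, -0.0761] rows 4
lower [0.0, 0.0, 0.465] [-0.0, -0.0, -0.0] rows 2
up [0.0, 0.0, -0.915] [-0.0, -0.0, -0.0] rows 4
end [ 0.5911 -0.0063  0.25  ] [-179.99   -0.     93.23]
0.5911477781589414 -0.006270202098655666
```

{"op": "apply_moves", "data": {
  "motion": [
    {"delta_pos": [0.18,0.1,0.005],"delta_rot": [0,0,-0.019]},
    {"delta_pos": [0.36,0.2,0.01],"delta_rot": [0,0,-0.038]},
    {"delta_pos": [0.53,0.3,0.02],"delta_rot": [0,0,-0.057]},
    {"delta_pos": [0.66,0.38,0.021],"delta_rot": [0,0,-0.07]},
    {"delta_pos": [0.712,0.41,0.021],"delta_rot": [0,0,-0.076]}
  ]
}}

```text
time_s: 3.7
tcp_pos: [0.5911, -0.0044, 0.155]
tool_rot: [-180.0, -0.0, 93.4]
ft_force: [-0.8, 0.2, -1.4]
opening: 0.131
gripper_force: 58.9
```

{"op": "apply_moves", "data": {
  "motion": [
    {"delta_pos": [0,0,0],"delta_rot": [0,0,0]},
    {"delta_pos": [0,0,0],"delta_rot": [0,0,0]},
    {"delta_pos": [0,0,0],"delta_rot": [0,0,0]},
    {"delta_pos": [0,0,0],"delta_rot": [0,0,0]}
  ]
}}

```text
time_s: 4.1
tcp_pos: [0.5886, -0.0069, 0.1563]
tool_rot: [-180.0, 0.0, 93.1]
ft_force: [-0.4, -0.7, -3.2]
opening: 0.132
gripper_force: 58.9
```

{"op": "apply_moves", "data": {
  "motion": [
    {"delta_pos": [-0.007,0.013,0.15],"delta_rot": [0,0,0]},
    {"delta_pos": [-0.007,0.013,0.3],"delta_rot": [0,0,0]},
    {"delta_pos": [-0.007,0.013,0.38],"delta_rot": [0,0,0]},
    {"delta_pos": [-0.007,0.013,0.42],"delta_rot": [0,0,0]},
    {"delta_pos": [-0.007,0.013,0.435],"delta_rot": [0,0,0]}
  ]
}}

```text
time_s: 4.6
tcp_pos: [0.5917, -0.0077, 0.0687]
tool_rot: [-179.9, 0.0, 93.1]
ft_force: [0.0, 0.2, -1.5]
opening: 0.131
gripper_force: 58.9
```

{"op": "apply_moves", "data": {
  "motion": [
    {"delta_pos": [0,0,0.011],"delta_rot": [0,0,0]},
    {"delta_pos": [0,0,0.011],"delta_rot": [0,0,0]},
    {"delta_pos": [0,0,0.011],"delta_rot": [0,0,0]}
  ]
}}

```text
time_s: 4.9
tcp_pos: [0.5928, -0.0073, 0.0678]
tool_rot: [179.9, 0.0, 93.2]
ft_force: [0.6, -0.3, -1.3]
opening: 0.13
gripper_force: 59.0
```

{"op": "apply_moves", "data": {
  "motion": [
    {"delta_pos": [0,0,0],"delta_rot": [0,0,0]},
    {"delta_pos": [0,0,0],"delta_rot": [0,0,0]},
    {"delta_pos": [0,0,0],"delta_rot": [0,0,0]},
    {"delta_pos": [0,0,0],"delta_rot": [0,0,0]}
  ],
  "hand": 0.6
}}

```text
time_s: 5.3
tcp_pos: [0.5924, -0.0073, 0.0671]
tool_rot: [180.0, 0.0, 93.2]
ft_force: [-0.4, -0.3, -0.1]
opening: 0.597
gripper_force: 0.0
```

{"op": "apply_moves", "data": {
  "motion": [
    {"delta_pos": [0,0,-0.2],"delta_rot": [0,0,0]},
    {"delta_pos": [0,0,-0.45],"delta_rot": [0,0,0]},
    {"delta_pos": [0,0,-0.7],"delta_rot": [0,0,0]},
    {"delta_pos": [0,0,-0.915],"delta_rot": [0,0,0]},
    {"delta_pos": [0,0,-0.915],"delta_rot": [0,0,0]}
  ]
}}

```text
time_s: 5.8
tcp_pos: [0.5954, -0.0074, 0.2573]
tool_rot: [179.2, 0.1, 93.2]
ft_force: [0.4, -0.6, 0.3]
opening: 0.599
gripper_force: 0.0
```

```bash
python3 - <<'E'
from plan import *
tile((.4296,.1225,14.86),1)
tile((.4461,.0328,18.51),2,start=(*off(ST,.019,.105),.25,93.24))
cv2.imwrite("pics/a.png",crop(arm.capture("top"),200,345,130,275,4))
cv2.imwrite("pics/b.png",crop(arm.capture("scene"),200,360,150,300,4))
E
```

```text
over [0.714, -0.699, 0.026] [0.0023, 0.0004, -0.0324] rows 4
down [-0.0, -0.0, 0.965] [-0.0, 0.0, -0.0] rows 4
lift [-0.0, -0.0, -0.515] [-0.0, 0.0, -0.0] rows 3
carry [-0.144, 0.661, -0.001] [-0.0, 0.0, 0.0322] rows 3
lower [0.0, 0.001, 0.465] [-0.0, 0.0, 0.0] rows 2
up [0.0, -0.001, -0.915] [-0.0, 0.0, 0.0] rows 4
end [0.5832 0.1335 0.2501] [-1.7999e+02  2.0000e-02  9.3250e+01]
over [-0.439, -0.621, -0.0] [0.0, 0.0, -0.0424] rows 4
down [0.0, -0.0, 0.965] [-0.0, 0.0, -0.0] rows 4
lift [0.0, -0.0, -0.515] [-0.0, 0.0, -0.0] rows 3
carry [-0.078, 0.623, -0.0] [0.0, -0.0, 0.0424] rows 3
lower [0.0, -0.001, 0.465] [0.0, 0.0, -0.0] rows 2
up [0.0, 0.0, -0.915] [0.0, 0.0, -0.0] rows 4
end [0.5871 0.0636 0.25  ] [180.     0.    93.24]
```

View pics/b.png

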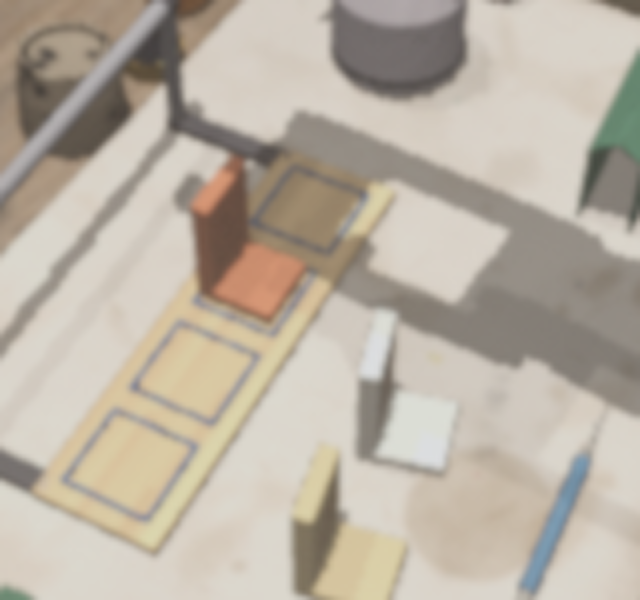

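```bash
python3 - <<'E'
from fit import *
from plan import ST
T=TL+[0,0,.008]
c=lambda l:[nat(a,200,150,4) for a in l]
f,e=fit("scene",T[[4,5,3,2,0,1]],c([(268,320),(305,266),(203,214),(245,166),(193,207),(236,159)]),[.57,0,0])
a=np.radians(ST[2]);d=f[:2]-ST[:2]
print(f,np.degrees(f[2]),e,"stand frame",d@[np.cos(a),np.sin(a)],d@[-np.sin(a),np.cos(a)])
S=[(x,y,8) for y in(105,35,-35,-105) for x,y in((28,y+28),(28,y-28),(-28,y-28),(-28,y+28))]
S=np.array(S)/1e3
# sq1: back-left(y+),back-right,front-right,front-left
g,e=fit("scene",S[[0,1,2,3,4,5,6,7,13,14]],c([(65,482),(115,410),(195,450),(147,519),(132,375),(182,322),(260,356),(210,422),(302,166),(366,203)]),[.57,0,0])
print("stand by scene",g,np.degrees(g[2]),e)
a=g[2];d=f[:2]-g[:2];print("in it",d@[np.cos(a),np.sin(a)],d@[-np.sin(a),np.cos(a)])
E
```

```text
[ 0.57230352 -0.00508102  0.02111253] 1.2096587245178958 1.3446665684701031 stand frame 0.0002530742528071374 -0.03274767190702939
stand by scene [0.56832563 0.02788563 0.04432461] 2.5396129714285935 3.0527970055613594
in it 0.002513227221312109 -0.03311053631366939
```

View pics/a.png

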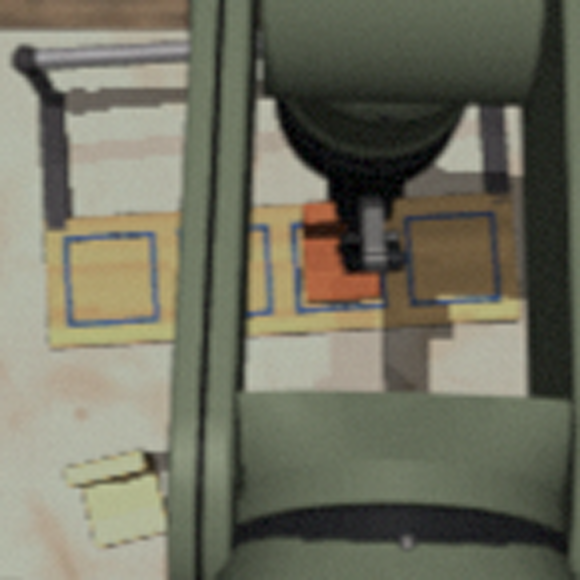

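{"op": "apply_moves", "data": {
  "motion": [
    {"delta_pos": [0.2,-0.2,0],"delta_rot": [0,0,-0.01]},
    {"delta_pos": [0.4,-0.38,0],"delta_rot": [0,0,-0.02]},
    {"delta_pos": [0.55,-0.53,0],"delta_rot": [0,0,-0.03]},
    {"delta_pos": [0.67,-0.64,0],"delta_rot": [0,0,-0.0324]},
    {"delta_pos": [0.713,-0.683,0],"delta_rot": [0,0,-0.0324]}
  ]
}}

```text
time_s: 6.4
tcp_pos: [0.4445, 0.1288, 0.2481]
tool_rot: [-179.7, -0.0, 105.0]
ft_force: [0.8, 0.2, -0.2]
opening: 0.601
gripper_force: 0.0
```

{"op": "apply_moves", "data": {
  "motion": [
    {"delta_pos": [0,0,0.2],"delta_rot": [0,0,0]},
    {"delta_pos": [0,0,0.2],"delta_rot": [0,0,0]},
    {"delta_pos": [0,0,0.2],"delta_rot": [0,0,0]},
    {"delta_pos": [0,0,0.2],"delta_rot": [0,0,0]},
    {"delta_pos": [0,0,0.2],"delta_rot": [0,0,0]}
  ]
}}

```text
time_s: 6.9
tcp_pos: [0.4491, 0.1273, 0.2109]
tool_rot: [179.9, 0.0, 104.8]
ft_force: [0.2, -0.2, 0.2]
opening: 0.602
gripper_force: 0.0
```

{"op": "apply_moves", "data": {
  "motion": [
    {"delta_pos": [0,-0.003,0.2],"delta_rot": [0,0,0]},
    {"delta_pos": [0,-0.003,0.45],"delta_rot": [0,0,0]},
    {"delta_pos": [0,-0.003,0.68],"delta_rot": [0,0,0]},
    {"delta_pos": [0,-0.003,0.77],"delta_rot": [0,0,0]},
    {"delta_pos": [0,-0.003,0.77],"delta_rot": [0,0,0]}
  ]
}}

```text
time_s: 7.4
tcp_pos: [0.4463, 0.1268, 0.054]
tool_rot: [-179.7, 0.0, 104.8]
ft_force: [-0.6, 0.3, 0.9]
opening: 0.599
gripper_force: 0.0
```

{"op": "apply_moves", "data": {
  "motion": [
    {"delta_pos": [0,0,0],"delta_rot": [0,0,0]},
    {"delta_pos": [0,0,0],"delta_rot": [0,0,0]},
    {"delta_pos": [0,0,0],"delta_rot": [0,0,0]},
    {"delta_pos": [0,0,0],"delta_rot": [0,0,0]},
    {"delta_pos": [0,0,0],"delta_rot": [0,0,0]}
  ],
  "hand": 0
}}

```text
time_s: 7.9
tcp_pos: [0.4487, 0.1277, 0.0576]
tool_rot: [179.8, 0.0, 104.8]
ft_force: [0.1, -0.2, 7.3]
opening: 0.135
gripper_force: 59.5
```

{"op": "apply_moves", "data": {
  "motion": [
    {"delta_pos": [0,0,-0.1],"delta_rot": [0,0,0]},
    {"delta_pos": [0,0,-0.3],"delta_rot": [0,0,0]},
    {"delta_pos": [0,0,-0.45],"delta_rot": [0,0,0]},
    {"delta_pos": [0,0,-0.515],"delta_rot": [0,0,0]},
    {"delta_pos": [0,0,-0.515],"delta_rot": [0,0,0]}
  ]
}}

```text
time_s: 8.4
tcp_pos: [0.4486, 0.1277, 0.1612]
tool_rot: [179.7, 0.0, 104.8]
ft_force: [-0.2, -0.0, -2.4]
opening: 0.131
gripper_force: 58.9
```

{"op": "apply_moves", "data": {
  "motion": [
    {"delta_pos": [-0.04,0.18,0],"delta_rot": [0,0,0.01]},
    {"delta_pos": [-0.07,0.36,0],"delta_rot": [0,0,0.02]},
    {"delta_pos": [-0.11,0.53,0],"delta_rot": [0,0,0.03]},
    {"delta_pos": [-0.14,0.63,0],"delta_rot": [0,0,0.032]},
    {"delta_pos": [-0.142,0.655,0],"delta_rot": [0,0,0.032]}
  ]
}}

```text
time_s: 8.9
tcp_pos: [0.5827, 0.1332, 0.1571]
tool_rot: [-179.9, 0.0, 93.3]
ft_force: [-0.5, 0.2, -2.1]
opening: 0.131
gripper_force: 59.1
```

{"op": "apply_moves", "data": {
  "motion": [
    {"delta_pos": [0,0,0],"delta_rot": [0,0,0]},
    {"delta_pos": [0,0,0],"delta_rot": [0,0,0]},
    {"delta_pos": [0,0,0],"delta_rot": [0,0,0]},
    {"delta_pos": [0,0,0],"delta_rot": [0,0,0]}
  ]
}}

```text
time_s: 9.3
tcp_pos: [0.5804, 0.1335, 0.1591]
tool_rot: [-180.0, 0.0, 93.3]
ft_force: [0.4, -0.1, -1.6]
opening: 0.133
gripper_force: 59.1
```

{"op": "apply_moves", "data": {
  "motion": [
    {"delta_pos": [0,0.006,0.15],"delta_rot": [0,0,0]},
    {"delta_pos": [0,0.006,0.3],"delta_rot": [0,0,0]},
    {"delta_pos": [0,0.006,0.39],"delta_rot": [0,0,0]},
    {"delta_pos": [0,0.006,0.43],"delta_rot": [0,0,0]},
    {"delta_pos": [0,0.006,0.448],"delta_rot": [0,0,0]}
  ]
}}

```text
time_s: 9.8
tcp_pos: [0.5821, 0.1335, 0.069]
tool_rot: [-180.0, 0.0, 93.3]
ft_force: [0.3, 0.7, -1.9]
opening: 0.13
gripper_force: 59.1
```

{"op": "apply_moves", "data": {
  "motion": [
    {"delta_pos": [0,0,0.012],"delta_rot": [0,0,0]},
    {"delta_pos": [0,0,0.012],"delta_rot": [0,0,0]},
    {"delta_pos": [0,0,0.012],"delta_rot": [0,0,0]}
  ]
}}

```text
time_s: 10.1
tcp_pos: [0.583, 0.1336, 0.0678]
tool_rot: [179.9, -0.0, 93.3]
ft_force: [0.2, -0.1, -2.3]
opening: 0.132
gripper_force: 59.1
```

{"op": "apply_moves", "data": {
  "motion": [
    {"delta_pos": [0,0,0],"delta_rot": [0,0,0]},
    {"delta_pos": [0,0,0],"delta_rot": [0,0,0]},
    {"delta_pos": [0,0,0],"delta_rot": [0,0,0]},
    {"delta_pos": [0,0,0],"delta_rot": [0,0,0]}
  ],
  "hand": 0.6
}}

```text
time_s: 10.5
tcp_pos: [0.5826, 0.1335, 0.0671]
tool_rot: [180.0, 0.0, 93.3]
ft_force: [0.1, -0.3, -0.8]
opening: 0.604
gripper_force: 0.0
```

{"op": "apply_moves", "data": {
  "motion": [
    {"delta_pos": [0,0,-0.2],"delta_rot": [0,0,0]},
    {"delta_pos": [0,0,-0.45],"delta_rot": [0,0,0]},
    {"delta_pos": [0,0,-0.7],"delta_rot": [0,0,0]},
    {"delta_pos": [0,0,-0.915],"delta_rot": [0,0,0]},
    {"delta_pos": [0,0,-0.915],"delta_rot": [0,0,0]}
  ]
}}

```text
time_s: 11.0
tcp_pos: [0.5856, 0.1342, 0.2574]
tool_rot: [179.2, -0.1, 93.3]
ft_force: [0.4, 0.4, 0.5]
opening: 0.603
gripper_force: 0.0
```

{"op": "apply_moves", "data": {
  "motion": [
    {"delta_pos": [-0.1,-0.2,0],"delta_rot": [0,0,-0.01]},
    {"delta_pos": [-0.2,-0.37,0],"delta_rot": [0,0,-0.02]},
    {"delta_pos": [-0.32,-0.5,0],"delta_rot": [0,0,-0.03]},
    {"delta_pos": [-0.41,-0.59,0],"delta_rot": [0,0,-0.04]},
    {"delta_pos": [-0.439,-0.613,0],"delta_rot": [0,0,-0.0424]}
  ]
}}

```text
time_s: 11.5
tcp_pos: [0.463, 0.0375, 0.2495]
tool_rot: [-179.9, 0.0, 108.6]
ft_force: [-0.2, -0.2, -0.5]
opening: 0.601
gripper_force: 0.0
```

{"op": "apply_moves", "data": {
  "motion": [
    {"delta_pos": [0,0,0.2],"delta_rot": [0,0,0]},
    {"delta_pos": [0,0,0.2],"delta_rot": [0,0,0]},
    {"delta_pos": [0,0,0.2],"delta_rot": [0,0,0]},
    {"delta_pos": [0,0,0.2],"delta_rot": [0,0,0]},
    {"delta_pos": [0,0,0.2],"delta_rot": [0,0,0]}
  ]
}}

```text
time_s: 12.0
tcp_pos: [0.4663, 0.0391, 0.2111]
tool_rot: [179.9, 0.0, 108.6]
ft_force: [-0.3, -0.7, -0.6]
opening: 0.601
gripper_force: 0.0
```

```bash
python3 - <<'E'
from h import *
cv2.imwrite("pics/c.png",crop(arm.capture("scene"),130,400,130,320,2.95))
E
```

View pics/c.png

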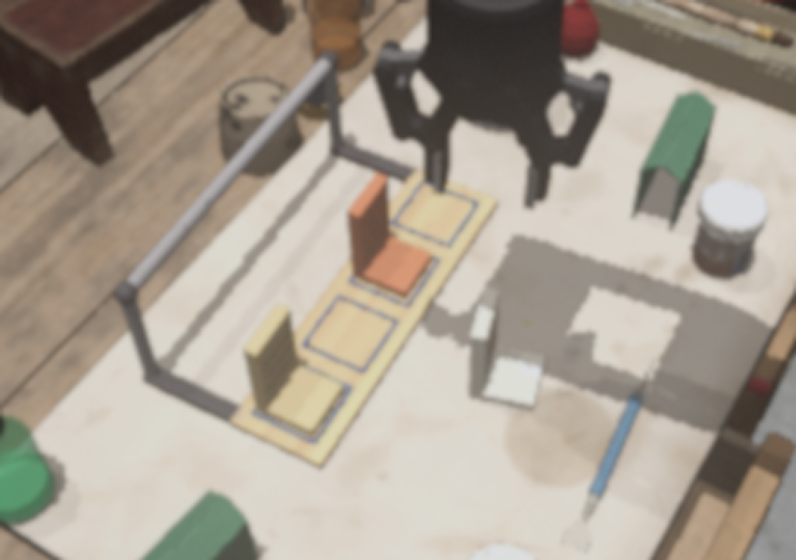

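{"op": "apply_moves", "data": {
  "motion": [
    {"delta_pos": [0,-0.006,0.2],"delta_rot": [0,0,0]},
    {"delta_pos": [0,-0.006,0.45],"delta_rot": [0,0,0]},
    {"delta_pos": [0,-0.006,0.68],"delta_rot": [0,0,0]},
    {"delta_pos": [0,-0.006,0.77],"delta_rot": [0,0,0]},
    {"delta_pos": [0,-0.006,0.77],"delta_rot": [0,0,0]}
  ]
}}

```text
time_s: 12.55
tcp_pos: [0.4626, 0.0384, 0.0539]
tool_rot: [-179.7, -0.1, 108.6]
ft_force: [-0.7, 0.5, 0.7]
opening: 0.601
gripper_force: 0.0
```

{"op": "apply_moves", "data": {
  "motion": [
    {"delta_pos": [0,0,0],"delta_rot": [0,0,0]},
    {"delta_pos": [0,0,0],"delta_rot": [0,0,0]},
    {"delta_pos": [0,0,0],"delta_rot": [0,0,0]},
    {"delta_pos": [0,0,0],"delta_rot": [0,0,0]},
    {"delta_pos": [0,0,0],"delta_rot": [0,0,0]}
  ],
  "hand": 0
}}

```text
time_s: 13.05
tcp_pos: [0.4653, 0.0385, 0.0575]
tool_rot: [179.8, 0.1, 108.6]
ft_force: [-0.2, 0.4, 7.3]
opening: 0.131
gripper_force: 59.7
```

{"op": "apply_moves", "data": {
  "motion": [
    {"delta_pos": [0,0,-0.1],"delta_rot": [0,0,0]},
    {"delta_pos": [0,0,-0.3],"delta_rot": [0,0,0]},
    {"delta_pos": [0,0,-0.45],"delta_rot": [0,0,0]},
    {"delta_pos": [0,0,-0.515],"delta_rot": [0,0,0]},
    {"delta_pos": [0,0,-0.515],"delta_rot": [0,0,0]}
  ]
}}

```text
time_s: 13.55
tcp_pos: [0.4653, 0.0385, 0.1613]
tool_rot: [179.7, 0.1, 108.6]
ft_force: [0.2, -0.8, -0.9]
opening: 0.13
gripper_force: 59.0
```

{"op": "apply_moves", "data": {
  "motion": [
    {"delta_pos": [-0.02,0.18,0],"delta_rot": [0,0,0.012]},
    {"delta_pos": [-0.04,0.36,0],"delta_rot": [0,0,0.025]},
    {"delta_pos": [-0.06,0.5,0],"delta_rot": [0,0,0.036]},
    {"delta_pos": [-0.075,0.59,0],"delta_rot": [0,0,0.0427]},
    {"delta_pos": [-0.077,0.616,0],"delta_rot": [0,0,0.0427]}
  ]
}}

```text
time_s: 14.05
tcp_pos: [0.5867, 0.0633, 0.1572]
tool_rot: [-179.9, 0.0, 93.2]
ft_force: [-0.7, -0.8, -2.2]
opening: 0.132
gripper_force: 59.1
```

{"op": "apply_moves", "data": {
  "motion": [
    {"delta_pos": [0,0,0],"delta_rot": [0,0,0]},
    {"delta_pos": [0,0,0],"delta_rot": [0,0,0]},
    {"delta_pos": [0,0,0],"delta_rot": [0,0,0]},
    {"delta_pos": [0,0,0],"delta_rot": [0,0,0]}
  ]
}}

```text
time_s: 14.45
tcp_pos: [0.5849, 0.0629, 0.1591]
tool_rot: [-180.0, 0.0, 93.2]
ft_force: [-0.6, -0.3, -1.0]
opening: 0.131
gripper_force: 59.1
```

{"op": "apply_moves", "data": {
  "motion": [
    {"delta_pos": [0.003,0.004,0.15],"delta_rot": [0,0,0]},
    {"delta_pos": [0.003,0.004,0.3],"delta_rot": [0,0,0]},
    {"delta_pos": [0.003,0.004,0.39],"delta_rot": [0,0,0]},
    {"delta_pos": [0.003,0.004,0.43],"delta_rot": [0,0,0]},
    {"delta_pos": [0.003,0.004,0.448],"delta_rot": [0,0,0]}
  ]
}}

```text
time_s: 14.95
tcp_pos: [0.5861, 0.0636, 0.0689]
tool_rot: [-180.0, 0.0, 93.2]
ft_force: [-0.4, -0.1, -2.4]
opening: 0.13
gripper_force: 59.1
```

{"op": "apply_moves", "data": {
  "motion": [
    {"delta_pos": [0,0,0.012],"delta_rot": [0,0,0]},
    {"delta_pos": [0,0,0.012],"delta_rot": [0,0,0]},
    {"delta_pos": [0,0,0.012],"delta_rot": [0,0,0]}
  ]
}}

```text
time_s: 15.25
tcp_pos: [0.587, 0.0637, 0.0678]
tool_rot: [179.9, 0.0, 93.2]
ft_force: [-0.1, -0.0, -2.6]
opening: 0.132
gripper_force: 59.1
```

{"op": "apply_moves", "data": {
  "motion": [
    {"delta_pos": [0,0,0],"delta_rot": [0,0,0]},
    {"delta_pos": [0,0,0],"delta_rot": [0,0,0]},
    {"delta_pos": [0,0,0],"delta_rot": [0,0,0]},
    {"delta_pos": [0,0,0],"delta_rot": [0,0,0]}
  ],
  "hand": 0.6
}}

```text
time_s: 15.65
tcp_pos: [0.5866, 0.0637, 0.0671]
tool_rot: [180.0, 0.0, 93.2]
ft_force: [0.7, -0.2, 0.0]
opening: 0.603
gripper_force: 0.0
```

{"op": "apply_moves", "data": {
  "motion": [
    {"delta_pos": [0,0,-0.2],"delta_rot": [0,0,0]},
    {"delta_pos": [0,0,-0.45],"delta_rot": [0,0,0]},
    {"delta_pos": [0,0,-0.7],"delta_rot": [0,0,0]},
    {"delta_pos": [0,0,-0.915],"delta_rot": [0,0,0]},
    {"delta_pos": [0,0,-0.915],"delta_rot": [0,0,0]}
  ]
}}

```text
time_s: 16.15
tcp_pos: [0.5897, 0.064, 0.2573]
tool_rot: [179.2, -0.0, 93.2]
ft_force: [0.7, 0.5, -0.1]
opening: 0.602
gripper_force: 0.0
```

{"op": "apply_moves", "data": {
  "motion": [
    {"delta_pos": [-0.2,-0.13,0],"delta_rot": [0,0,0]},
    {"delta_pos": [-0.4,-0.26,0],"delta_rot": [0,0,0]},
    {"delta_pos": [-0.6,-0.4,0],"delta_rot": [0,0,0]},
    {"delta_pos": [-0.665,-0.444,0],"delta_rot": [0,0,0]},
    {"delta_pos": [-0.665,-0.444,0],"delta_rot": [0,0,0]}
  ],
  "hand": 0.75
}}

```text
time_s: 16.65
tcp_pos: [0.5041, -0.0755, 0.2497]
tool_rot: [-180.0, -0.0, 93.0]
ft_force: [0.7, 0.6, -0.1]
opening: 0.75
gripper_force: 0.0
```

{"op": "apply_moves", "data": {
  "motion": [
    {"delta_pos": [-0.2,-0.13,0],"delta_rot": [0,0,-0.0089]},
    {"delta_pos": [-0.4,-0.26,0],"delta_rot": [0,0,-0.0089]},
    {"delta_pos": [-0.6,-0.4,0],"delta_rot": [0,0,-0.0089]},
    {"delta_pos": [-0.665,-0.444,0],"delta_rot": [0,0,-0.0089]},
    {"delta_pos": [-0.665,-0.444,0],"delta_rot": [0,0,-0.0089]}
  ]
}}

```text
time_s: 17.15
tcp_pos: [0.4241, -0.2127, 0.2497]
tool_rot: [180.0, -0.0, 96.3]
ft_force: [0.6, 0.4, 0.6]
opening: 0.751
gripper_force: 0.0
```

{"op": "apply_moves", "data": {
  "motion": [
    {"delta_pos": [0,0,0.2],"delta_rot": [0,0,0]},
    {"delta_pos": [0,0,0.2],"delta_rot": [0,0,0]},
    {"delta_pos": [0,0,0.2],"delta_rot": [0,0,0]},
    {"delta_pos": [0,0,0.2],"delta_rot": [0,0,0]},
    {"delta_pos": [0,0,0.2],"delta_rot": [0,0,0]}
  ]
}}

```text
time_s: 17.65
tcp_pos: [0.4252, -0.2117, 0.2112]
tool_rot: [179.9, 0.1, 96.5]
ft_force: [0.1, 0.2, 0.3]
opening: 0.754
gripper_force: 0.0
```

{"op": "apply_moves", "data": {
  "motion": [
    {"delta_pos": [0,0,0.2],"delta_rot": [0,0,0]},
    {"delta_pos": [0,0,0.45],"delta_rot": [0,0,0]},
    {"delta_pos": [0,0,0.7],"delta_rot": [0,0,0]},
    {"delta_pos": [0,0,0.84],"delta_rot": [0,0,0]},
    {"delta_pos": [0,0,0.87],"delta_rot": [0,0,0]}
  ]
}}

```text
time_s: 18.15
tcp_pos: [0.4228, -0.211, 0.0338]
tool_rot: [-179.8, -0.2, 96.4]
ft_force: [-0.6, -0.6, -0.1]
opening: 0.746
gripper_force: 0.0
```

{"op": "apply_moves", "data": {
  "motion": [
    {"delta_pos": [0,0,0],"delta_rot": [0,0,0]},
    {"delta_pos": [0,0,0],"delta_rot": [0,0,0]},
    {"delta_pos": [0,0,0],"delta_rot": [0,0,0]},
    {"delta_pos": [0,0,0],"delta_rot": [0,0,0]},
    {"delta_pos": [0,0,0],"delta_rot": [0,0,0]}
  ],
  "hand": 0,
  "force": 40
}}

```text
time_s: 18.65
tcp_pos: [0.4255, -0.2126, 0.0377]
tool_rot: [179.8, 0.1, 96.4]
ft_force: [0.3, -0.1, 7.7]
opening: 0.415
gripper_force: 41.1
```

{"op": "apply_moves", "data": {
  "motion": [
    {"delta_pos": [0,0,-0.15],"delta_rot": [0,0,0]},
    {"delta_pos": [0,0,-0.35],"delta_rot": [0,0,0]},
    {"delta_pos": [0,0,-0.6],"delta_rot": [0,0,0]},
    {"delta_pos": [0,0,-0.8],"delta_rot": [0,0,0]},
    {"delta_pos": [0,0,-0.87],"delta_rot": [0,0,0]}
  ]
}}

```text
time_s: 19.15
tcp_pos: [0.4258, -0.2127, 0.215]
tool_rot: [179.6, 0.3, 96.4]
ft_force: [0.7, 0.1, -1.6]
opening: 0.414
gripper_force: 40.7
```

{"op": "apply_moves", "data": {
  "motion": [
    {"delta_pos": [0.09,0.15,0],"delta_rot": [0,0,0]},
    {"delta_pos": [0.18,0.32,0],"delta_rot": [0,0,0]},
    {"delta_pos": [0.29,0.51,0],"delta_rot": [0,0,0]},
    {"delta_pos": [0.37,0.65,0],"delta_rot": [0,0,0]},
    {"delta_pos": [0.401,0.707,0],"delta_rot": [0,0,0]}
  ]
}}

```text
time_s: 19.65
tcp_pos: [0.5575, -0.1145, 0.2101]
tool_rot: [179.9, -0.0, 96.6]
ft_force: [0.1, -0.7, -1.0]
opening: 0.415
gripper_force: 40.7
```

{"op": "apply_moves", "data": {
  "motion": [
    {"delta_pos": [0.09,0.15,0],"delta_rot": [0,0,0.009]},
    {"delta_pos": [0.18,0.32,0],"delta_rot": [0,0,0.009]},
    {"delta_pos": [0.29,0.51,0],"delta_rot": [0,0,0.009]},
    {"delta_pos": [0.37,0.65,0],"delta_rot": [0,0,0.009]},
    {"delta_pos": [0.401,0.707,0],"delta_rot": [0,0,0.009]}
  ]
}}

```text
time_s: 20.15
tcp_pos: [0.6885, -0.0194, 0.2095]
tool_rot: [180.0, -0.0, 93.3]
ft_force: [-0.0, -0.2, -2.1]
opening: 0.42
gripper_force: 40.7
```

{"op": "apply_moves", "data": {
  "motion": [
    {"delta_pos": [0,0,0],"delta_rot": [0,0,0]},
    {"delta_pos": [0,0,0],"delta_rot": [0,0,0]},
    {"delta_pos": [0,0,0],"delta_rot": [0,0,0]},
    {"delta_pos": [0,0,0],"delta_rot": [0,0,0]}
  ]
}}

```text
time_s: 20.55
tcp_pos: [0.6862, -0.0219, 0.2104]
tool_rot: [-180.0, 0.0, 93.1]
ft_force: [-0.1, 0.9, -0.3]
opening: 0.415
gripper_force: 40.7
```

```bash
python3 - <<'E'
from h import *
cv2.imwrite("pics/d.png",crop(arm.capture("scene"),130,400,100,290,2.95))
E
```

```text
(no output)
```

View pics/d.png

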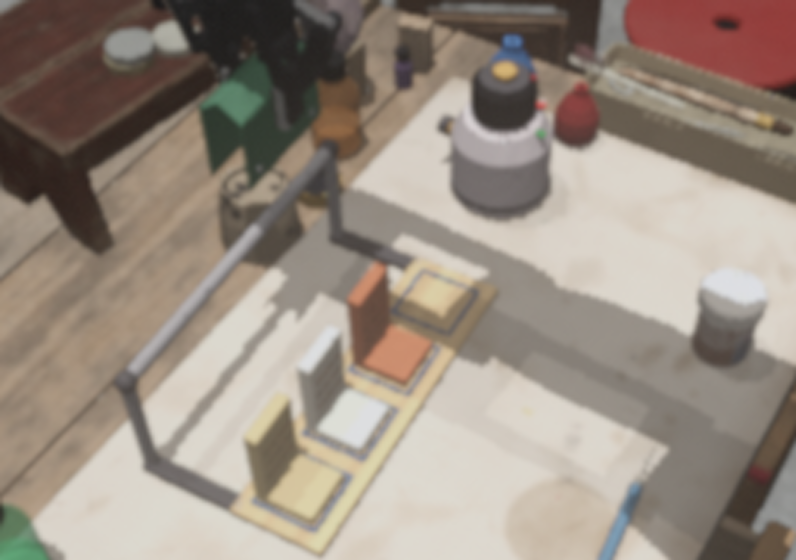

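{"op": "apply_moves", "data": {
  "motion": [
    {"delta_pos": [0.005,0.007,0.15],"delta_rot": [0,0,0]},
    {"delta_pos": [0.005,0.007,0.28],"delta_rot": [0,0,0]},
    {"delta_pos": [0.005,0.007,0.38],"delta_rot": [0,0,0]},
    {"delta_pos": [0.005,0.007,0.45],"delta_rot": [0,0,0]},
    {"delta_pos": [0.005,0.007,0.45],"delta_rot": [0,0,0]}
  ]
}}

```text
time_s: 21.1
tcp_pos: [0.687, -0.02, 0.1178]
tool_rot: [-179.8, -0.0, 93.2]
ft_force: [-0.1, -0.3, -2.0]
opening: 0.417
gripper_force: 40.7
```

{"op": "apply_moves", "data": {
  "motion": [
    {"delta_pos": [0,0,0.07],"delta_rot": [0,0,0]},
    {"delta_pos": [0,0,0.14],"delta_rot": [0,0,0]},
    {"delta_pos": [0,0,0.175],"delta_rot": [0,0,0]},
    {"delta_pos": [0,0,0.19],"delta_rot": [0,0,0]},
    {"delta_pos": [0,0,0.195],"delta_rot": [0,0,0]}
  ]
}}

```text
time_s: 21.6
tcp_pos: [0.6882, -0.0197, 0.0806]
tool_rot: [-179.9, -0.0, 93.2]
ft_force: [-1.4, -0.4, -0.6]
opening: 0.412
gripper_force: 40.8
```

{"op": "apply_moves", "data": {
  "motion": [
    {"delta_pos": [0,0,0],"delta_rot": [0,0,0]},
    {"delta_pos": [0,0,0],"delta_rot": [0,0,0]},
    {"delta_pos": [0,0,0],"delta_rot": [0,0,0]}
  ]
}}

```text
time_s: 21.9
tcp_pos: [0.6889, -0.0198, 0.0814]
tool_rot: [179.9, 0.0, 93.2]
ft_force: [-0.3, -0.3, -1.5]
opening: 0.418
gripper_force: 40.6
```

{"op": "apply_moves", "data": {
  "motion": [
    {"delta_pos": [0,0,0],"delta_rot": [0,0,0]},
    {"delta_pos": [0,0,0],"delta_rot": [0,0,0]},
    {"delta_pos": [0,0,0],"delta_rot": [0,0,0]},
    {"delta_pos": [0,0,0],"delta_rot": [0,0,0]}
  ],
  "hand": 0.72
}}

```text
time_s: 22.3
tcp_pos: [0.6886, -0.0198, 0.0811]
tool_rot: [180.0, 0.0, 93.2]
ft_force: [-0.3, 0.4, -0.5]
opening: 0.722
gripper_force: 0.0
```

{"op": "apply_moves", "data": {
  "motion": [
    {"delta_pos": [0,0,-0.12],"delta_rot": [0,0,0]},
    {"delta_pos": [0,0,-0.35],"delta_rot": [0,0,0]},
    {"delta_pos": [0,0,-0.6],"delta_rot": [0,0,0]},
    {"delta_pos": [0,0,-0.845],"delta_rot": [0,0,0]},
    {"delta_pos": [0,0,-0.845],"delta_rot": [0,0,0]}
  ]
}}

```text
time_s: 22.8
tcp_pos: [0.6918, -0.0199, 0.2592]
tool_rot: [179.0, 0.1, 93.2]
ft_force: [0.7, 0.3, 0.5]
opening: 0.716
gripper_force: 0.0
```

{"op": "apply_moves", "data": {
  "motion": [
    {"delta_pos": [0.2,-0.08,0],"delta_rot": [0,0,0]},
    {"delta_pos": [0.4,-0.16,0],"delta_rot": [0,0,0]},
    {"delta_pos": [0.63,-0.25,0],"delta_rot": [0,0,0]},
    {"delta_pos": [0.808,-0.328,0],"delta_rot": [0,0,0]},
    {"delta_pos": [0.808,-0.328,0],"delta_rot": [0,0,0]}
  ]
}}

```text
time_s: 23.3
tcp_pos: [0.6117, 0.1421, 0.2498]
tool_rot: [-179.9, -0.1, 93.5]
ft_force: [-0.5, -0.2, -0.0]
opening: 0.718
gripper_force: 0.0
```

{"op": "apply_moves", "data": {
  "motion": [
    {"delta_pos": [0.2,-0.08,0],"delta_rot": [0,0,0.01]},
    {"delta_pos": [0.4,-0.16,0],"delta_rot": [0,0,0.02]},
    {"delta_pos": [0.63,-0.25,0],"delta_rot": [0,0,0.024]},
    {"delta_pos": [0.808,-0.328,0],"delta_rot": [0,0,0.024]},
    {"delta_pos": [0.808,-0.328,0],"delta_rot": [0,0,0.024]}
  ]
}}

```text
time_s: 23.8
tcp_pos: [0.5379, 0.299, 0.2495]
tool_rot: [-179.9, -0.1, 84.8]
ft_force: [-0.2, 0.5, -0.1]
opening: 0.72
gripper_force: 0.0
```

{"op": "apply_moves", "data": {
  "motion": [
    {"delta_pos": [0,0,0.2],"delta_rot": [0,0,0]},
    {"delta_pos": [0,0,0.2],"delta_rot": [0,0,0]},
    {"delta_pos": [0,0,0.2],"delta_rot": [0,0,0]},
    {"delta_pos": [0,0,0.2],"delta_rot": [0,0,0]},
    {"delta_pos": [0,0,0.2],"delta_rot": [0,0,0]}
  ]
}}

```text
time_s: 24.3
tcp_pos: [0.5407, 0.2954, 0.2115]
tool_rot: [179.9, -0.1, 84.5]
ft_force: [0.2, -0.4, -0.1]
opening: 0.719
gripper_force: 0.0
```

```bash
python3 - <<'E'
from h import *
cv2.imwrite("pics/e.png",crop(arm.capture("scene"),100,370,100,300,2.95))
E
```

```text
(no output)
```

View pics/e.png

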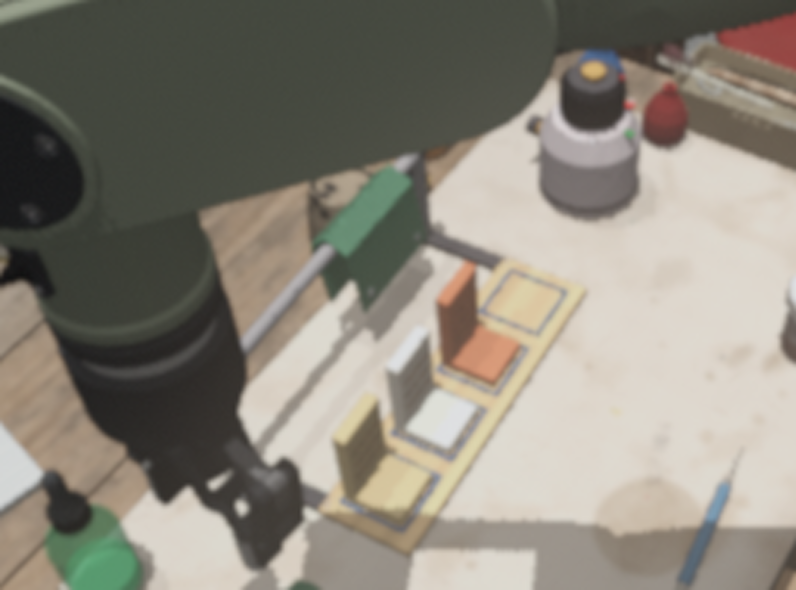

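{"op": "apply_moves", "data": {
  "motion": [
    {"delta_pos": [0,0,0.2],"delta_rot": [0,0,0]},
    {"delta_pos": [0,0,0.45],"delta_rot": [0,0,0]},
    {"delta_pos": [0,0,0.7],"delta_rot": [0,0,0]},
    {"delta_pos": [0,0,0.84],"delta_rot": [0,0,0]},
    {"delta_pos": [0,0,0.87],"delta_rot": [0,0,0]}
  ]
}}

```text
time_s: 24.85
tcp_pos: [0.5379, 0.2945, 0.0328]
tool_rot: [-179.7, 0.2, 84.5]
ft_force: [-0.7, -0.1, -0.4]
opening: 0.723
gripper_force: 0.0
```

{"op": "apply_moves", "data": {
  "motion": [
    {"delta_pos": [0,0,0],"delta_rot": [0,0,0]},
    {"delta_pos": [0,0,0],"delta_rot": [0,0,0]},
    {"delta_pos": [0,0,0],"delta_rot": [0,0,0]},
    {"delta_pos": [0,0,0],"delta_rot": [0,0,0]},
    {"delta_pos": [0,0,0],"delta_rot": [0,0,0]}
  ],
  "hand": 0,
  "force": 40
}}

```text
time_s: 25.35
tcp_pos: [0.5409, 0.2963, 0.038]
tool_rot: [179.8, -0.1, 84.5]
ft_force: [0.9, 0.5, 6.4]
opening: 0.415
gripper_force: 42.0
```

{"op": "apply_moves", "data": {
  "motion": [
    {"delta_pos": [0,0,-0.15],"delta_rot": [0,0,0]},
    {"delta_pos": [0,0,-0.35],"delta_rot": [0,0,0]},
    {"delta_pos": [0,0,-0.6],"delta_rot": [0,0,0]},
    {"delta_pos": [0,0,-0.8],"delta_rot": [0,0,0]},
    {"delta_pos": [0,0,-0.87],"delta_rot": [0,0,0]}
  ]
}}

```text
time_s: 25.85
tcp_pos: [0.5412, 0.2965, 0.2155]
tool_rot: [179.6, -0.3, 84.5]
ft_force: [-0.4, 0.2, -1.6]
opening: 0.417
gripper_force: 41.2
```

{"op": "apply_moves", "data": {
  "motion": [
    {"delta_pos": [-0.12,0.1,0],"delta_rot": [0,0,0]},
    {"delta_pos": [-0.24,0.2,0],"delta_rot": [0,0,0]},
    {"delta_pos": [-0.36,0.3,0],"delta_rot": [0,0,0]},
    {"delta_pos": [-0.45,0.38,0],"delta_rot": [0,0,0]},
    {"delta_pos": [-0.48,0.402,0],"delta_rot": [0,0,0]}
  ]
}}

```text
time_s: 26.35
tcp_pos: [0.6114, 0.1904, 0.2098]
tool_rot: [180.0, 0.0, 84.4]
ft_force: [0.2, 0.6, -1.4]
opening: 0.417
gripper_force: 41.1
```

{"op": "apply_moves", "data": {
  "motion": [
    {"delta_pos": [-0.12,0.1,0],"delta_rot": [0,0,-0.01]},
    {"delta_pos": [-0.24,0.2,0],"delta_rot": [0,0,-0.02]},
    {"delta_pos": [-0.36,0.3,0],"delta_rot": [0,0,-0.0243]},
    {"delta_pos": [-0.45,0.38,0],"delta_rot": [0,0,-0.0243]},
    {"delta_pos": [-0.48,0.402,0],"delta_rot": [0,0,-0.0243]}
  ]
}}

```text
time_s: 26.85
tcp_pos: [0.682, 0.0879, 0.2095]
tool_rot: [-180.0, 0.0, 93.2]
ft_force: [-0.4, -0.4, -2.0]
opening: 0.416
gripper_force: 41.1
```

{"op": "apply_moves", "data": {
  "motion": [
    {"delta_pos": [0,0,0],"delta_rot": [0,0,0]},
    {"delta_pos": [0,0,0],"delta_rot": [0,0,0]},
    {"delta_pos": [0,0,0],"delta_rot": [0,0,0]},
    {"delta_pos": [0,0,0],"delta_rot": [0,0,0]}
  ]
}}

```text
time_s: 27.25
tcp_pos: [0.6808, 0.0904, 0.2101]
tool_rot: [-180.0, -0.0, 93.4]
ft_force: [0.5, 0.5, -1.7]
opening: 0.415
gripper_force: 41.1
```

{"op": "apply_moves", "data": {
  "motion": [
    {"delta_pos": [-0.006,0.003,0.15],"delta_rot": [0,0,0]},
    {"delta_pos": [-0.006,0.003,0.28],"delta_rot": [0,0,0]},
    {"delta_pos": [-0.006,0.003,0.38],"delta_rot": [0,0,0]},
    {"delta_pos": [-0.006,0.003,0.45],"delta_rot": [0,0,0]},
    {"delta_pos": [-0.006,0.003,0.45],"delta_rot": [0,0,0]}
  ]
}}

```text
time_s: 27.75
tcp_pos: [0.6807, 0.0884, 0.1177]
tool_rot: [-179.7, 0.0, 93.3]
ft_force: [0.1, 0.3, -2.4]
opening: 0.416
gripper_force: 41.1
```

{"op": "apply_moves", "data": {
  "motion": [
    {"delta_pos": [0,0,0.07],"delta_rot": [0,0,0]},
    {"delta_pos": [0,0,0.14],"delta_rot": [0,0,0]},
    {"delta_pos": [0,0,0.175],"delta_rot": [0,0,0]},
    {"delta_pos": [0,0,0.19],"delta_rot": [0,0,0]},
    {"delta_pos": [0,0,0.195],"delta_rot": [0,0,0]}
  ]
}}

```text
time_s: 28.25
tcp_pos: [0.6816, 0.088, 0.0808]
tool_rot: [-179.9, 0.0, 93.3]
ft_force: [-3.0, -0.1, -0.5]
opening: 0.416
gripper_force: 41.2
```

{"op": "apply_moves", "data": {
  "motion": [
    {"delta_pos": [0,0,0],"delta_rot": [0,0,0]},
    {"delta_pos": [0,0,0],"delta_rot": [0,0,0]},
    {"delta_pos": [0,0,0],"delta_rot": [0,0,0]}
  ]
}}

```text
time_s: 28.55
tcp_pos: [0.6824, 0.0881, 0.0814]
tool_rot: [179.9, 0.0, 93.3]
ft_force: [0.3, -0.2, -1.4]
opening: 0.416
gripper_force: 41.1
```

{"op": "apply_moves", "data": {
  "motion": [
    {"delta_pos": [0,0,0],"delta_rot": [0,0,0]},
    {"delta_pos": [0,0,0],"delta_rot": [0,0,0]},
    {"delta_pos": [0,0,0],"delta_rot": [0,0,0]},
    {"delta_pos": [0,0,0],"delta_rot": [0,0,0]}
  ],
  "hand": 0.72
}}

```text
time_s: 28.95
tcp_pos: [0.6822, 0.0881, 0.0811]
tool_rot: [180.0, 0.0, 93.3]
ft_force: [-0.6, 0.5, 0.2]
opening: 0.719
gripper_force: 0.0
```

{"op": "apply_moves", "data": {
  "motion": [
    {"delta_pos": [0,0,-0.12],"delta_rot": [0,0,0]},
    {"delta_pos": [0,0,-0.35],"delta_rot": [0,0,0]},
    {"delta_pos": [0,0,-0.6],"delta_rot": [0,0,0]},
    {"delta_pos": [0,0,-0.845],"delta_rot": [0,0,0]},
    {"delta_pos": [0,0,-0.845],"delta_rot": [0,0,0]}
  ]
}}

```text
time_s: 29.45
tcp_pos: [0.6854, 0.0885, 0.2592]
tool_rot: [179.0, -0.0, 93.3]
ft_force: [0.1, 0.3, 1.4]
opening: 0.721
gripper_force: 0.0
```

{"op": "apply_moves", "data": {
  "motion": [
    {"delta_pos": [-0.2,-0.06,0],"delta_rot": [0,0,0]},
    {"delta_pos": [-0.4,-0.12,0],"delta_rot": [0,0,0]},
    {"delta_pos": [-0.63,-0.2,0],"delta_rot": [0,0,0]},
    {"delta_pos": [-0.79,-0.25,0],"delta_rot": [0,0,0]},
    {"delta_pos": [-0.79,-0.25,0],"delta_rot": [0,0,0]}
  ],
  "hand": 1
}}

```text
time_s: 29.95
tcp_pos: [0.6399, -0.0767, 0.2497]
tool_rot: [-179.9, 0.1, 93.0]
ft_force: [-0.2, 0.1, -0.2]
opening: 1.001
gripper_force: 0.0
```

{"op": "apply_moves", "data": {
  "motion": [
    {"delta_pos": [-0.2,-0.06,0],"delta_rot": [0,0,0.02]},
    {"delta_pos": [-0.4,-0.12,0],"delta_rot": [0,0,0.04]},
    {"delta_pos": [-0.63,-0.2,0],"delta_rot": [0,0,0.06]},
    {"delta_pos": [-0.79,-0.25,0],"delta_rot": [0,0,0.08]},
    {"delta_pos": [-0.79,-0.25,0],"delta_rot": [0,0,0.084]}
  ]
}}

```text
time_s: 30.45
tcp_pos: [0.5994, -0.2365, 0.2494]
tool_rot: [180.0, 0.1, 62.7]
ft_force: [0.4, 1.1, -0.2]
opening: 1.0
gripper_force: 0.0
```

{"op": "apply_moves", "data": {
  "motion": [
    {"delta_pos": [0,0,0],"delta_rot": [0,0,0]},
    {"delta_pos": [0,0,0],"delta_rot": [0,0,0]},
    {"delta_pos": [0,0,0],"delta_rot": [0,0,0]},
    {"delta_pos": [0,0,0],"delta_rot": [0,0,0]},
    {"delta_pos": [0,0,0],"delta_rot": [0,0,0]}
  ]
}}

```text
time_s: 30.95
tcp_pos: [0.6006, -0.2323, 0.25]
tool_rot: [180.0, 0.0, 63.1]
ft_force: [0.1, 0.3, 0.1]
opening: 0.997
gripper_force: 0.0
```

```bash
python3 - <<'E'
from h import *
a=crop(arm.capture("top"),195,345,125,225,4)
b=crop(arm.capture("scene"),130,290,100,300,3)
np.save("x.npy",0)
cv2.imwrite("pics/f.png",a); cv2.imwrite("pics/g.png",b)
o=np.zeros((600,800,3),np.uint8); o[:400,:600]=a; o[400:600,:]=0
cv2.imwrite("pics/f.png",a)
E
```

```text
(no output)
```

View pics/f.png

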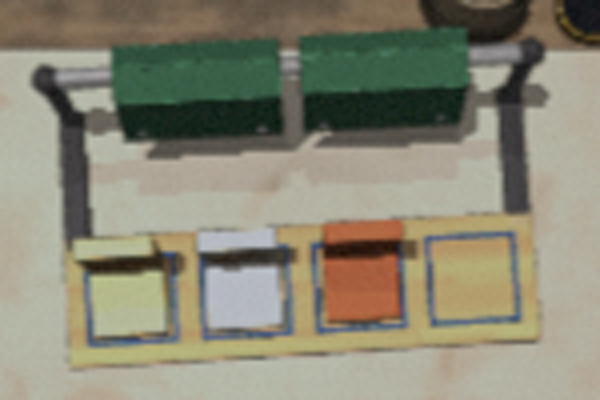

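View pics/g.png

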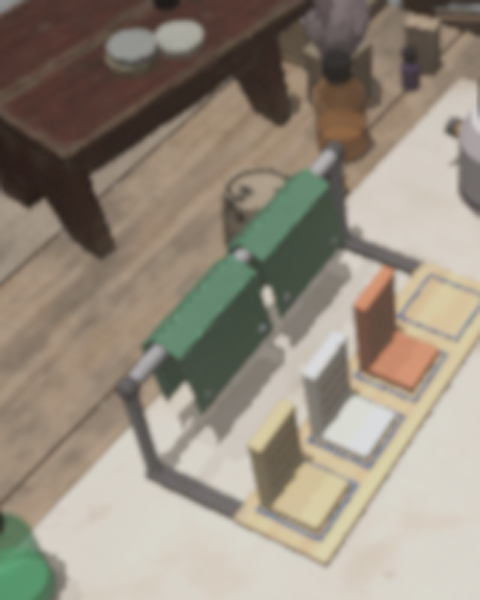

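{"op": "apply_moves", "data": {
  "motion": [
    {"delta_pos": [-0.003,0.002,0.2],"delta_rot": [0,0,0]},
    {"delta_pos": [-0.003,0.002,0.4],"delta_rot": [0,0,0]},
    {"delta_pos": [-0.003,0.002,0.6],"delta_rot": [0,0,0]},
    {"delta_pos": [-0.003,0.002,0.71],"delta_rot": [0,0,0]},
    {"delta_pos": [-0.003,0.002,0.74],"delta_rot": [0,0,0]}
  ],
  "hand": 1
}}

```text
time_s: 31.55
tcp_pos: [0.5987, -0.2331, 0.0987]
tool_rot: [-179.7, 0.0, 63.1]
ft_force: [-0.3, 0.4, 0.6]
opening: 1.0
gripper_force: 0.0
```

{"op": "apply_moves", "data": {
  "motion": [
    {"delta_pos": [0,0,0.01],"delta_rot": [0,0,0]},
    {"delta_pos": [0,0,0.01],"delta_rot": [0,0,0]},
    {"delta_pos": [0,0,0.01],"delta_rot": [0,0,0]}
  ]
}}

```text
time_s: 31.85
tcp_pos: [0.6015, -0.2343, 0.1018]
tool_rot: [179.8, -0.0, 63.0]
ft_force: [-0.1, -0.0, 0.3]
opening: 1.002
gripper_force: 0.0
```

{"op": "apply_moves", "data": {
  "motion": [
    {"delta_pos": [0,0,0],"delta_rot": [0,0,0]},
    {"delta_pos": [0,0,0],"delta_rot": [0,0,0]},
    {"delta_pos": [0,0,0],"delta_rot": [0,0,0]},
    {"delta_pos": [0,0,0],"delta_rot": [0,0,0]}
  ],
  "hand": 0,
  "force": 35
}}

```text
time_s: 32.25
tcp_pos: [0.6011, -0.2342, 0.1011]
tool_rot: [179.9, -0.0, 63.0]
ft_force: [-1.4, -0.2, 5.2]
opening: 0.648
gripper_force: 37.0
```

{"op": "apply_moves", "data": {
  "motion": [
    {"delta_pos": [0,0,0],"delta_rot": [0,0,0.015]},
    {"delta_pos": [0,0,0],"delta_rot": [0,0,0.033]},
    {"delta_pos": [0,0,0],"delta_rot": [0,0,0.051]},
    {"delta_pos": [0,0,0],"delta_rot": [0,0,0.069]},
    {"delta_pos": [0,0,0],"delta_rot": [0,0,0.087]}
  ]
}}

```text
time_s: 32.75
tcp_pos: [0.6006, -0.2337, 0.1011]
tool_rot: [180.0, -0.0, 31.5]
ft_force: [-2.0, 1.9, 6.4]
opening: 0.644
gripper_force: 37.4
```

{"op": "apply_moves", "data": {
  "motion": [
    {"delta_pos": [0,0,0],"delta_rot": [0,0,0.02]},
    {"delta_pos": [0,0,0],"delta_rot": [0,0,0.04]},
    {"delta_pos": [0,0,0],"delta_rot": [0,0,0.06]},
    {"delta_pos": [0,0,0],"delta_rot": [0,0,0.078]},
    {"delta_pos": [0,0,0],"delta_rot": [0,0,0.088]}
  ]
}}

```text
time_s: 33.25
tcp_pos: [0.6001, -0.233, 0.101]
tool_rot: [-180.0, 0.0, 0.0]
ft_force: [-1.8, 3.6, 9.2]
opening: 0.644
gripper_force: 37.7
```

{"op": "apply_moves", "data": {
  "motion": [
    {"delta_pos": [0,0,0],"delta_rot": [0,0,0]},
    {"delta_pos": [0,0,0],"delta_rot": [0,0,0]},
    {"delta_pos": [0,0,0],"delta_rot": [0,0,0]}
  ]
}}

```text
time_s: 33.55
tcp_pos: [0.5998, -0.233, 0.101]
tool_rot: [-180.0, 0.1, 0.2]
ft_force: [-3.3, 2.9, 8.5]
opening: 0.644
gripper_force: 37.6
```

{"op": "apply_moves", "data": {
  "motion": [
    {"delta_pos": [0,0,0],"delta_rot": [0,0,0]},
    {"delta_pos": [0,0,0],"delta_rot": [0,0,0]},
    {"delta_pos": [0,0,0],"delta_rot": [0,0,0]},
    {"delta_pos": [0,0,0],"delta_rot": [0,0,0]}
  ],
  "hand": 1
}}

```text
time_s: 33.95
tcp_pos: [0.6003, -0.2339, 0.0996]
tool_rot: [-180.0, 0.0, 0.0]
ft_force: [-0.4, 0.4, -0.5]
opening: 1.006
gripper_force: 0.0
```

{"op": "apply_moves", "data": {
  "motion": [
    {"delta_pos": [0,0,-0.15],"delta_rot": [0,0,0]},
    {"delta_pos": [0,0,-0.35],"delta_rot": [0,0,0]},
    {"delta_pos": [0,0,-0.6],"delta_rot": [0,0,0]},
    {"delta_pos": [0,0,-0.8],"delta_rot": [0,0,0]},
    {"delta_pos": [0,0,-0.85],"delta_rot": [0,0,0]}
  ]
}}

```text
time_s: 34.45
tcp_pos: [0.6022, -0.2347, 0.2758]
tool_rot: [179.8, -0.5, 0.0]
ft_force: [0.5, -0.4, -0.0]
opening: 1.003
gripper_force: 0.0
```

{"op": "apply_moves", "data": {
  "motion": [
    {"delta_pos": [-0.2,0,0],"delta_rot": [0,0,0]},
    {"delta_pos": [-0.4,0,0],"delta_rot": [0,0,0]},
    {"delta_pos": [-0.6,0,0],"delta_rot": [0,0,0]},
    {"delta_pos": [-0.8,0,0],"delta_rot": [0,0,0]},
    {"delta_pos": [-0.9,0,0],"delta_rot": [0,0,0]}
  ]
}}

```text
time_s: 34.95
tcp_pos: [0.417, -0.2334, 0.269]
tool_rot: [-179.9, 0.2, -0.0]
ft_force: [0.0, -0.7, 0.1]
opening: 1.002
gripper_force: 0.0
```

{"op": "apply_moves", "data": {
  "motion": [
    {"delta_pos": [0,0.5,0],"delta_rot": [0,0,0]},
    {"delta_pos": [0,0.7,0],"delta_rot": [0,0,0]},
    {"delta_pos": [0,0.7,0],"delta_rot": [0,0,0]},
    {"delta_pos": [0,0.7,0],"delta_rot": [0,0,0]},
    {"delta_pos": [0,0.7,0],"delta_rot": [0,0,0]}
  ]
}}

```text
time_s: 35.45
tcp_pos: [0.4199, -0.3741, 0.2686]
tool_rot: [-179.9, 0.1, -0.1]
ft_force: [0.3, -0.2, 0.1]
opening: 1.002
gripper_force: 0.0
```

```bash
python3 - <<'E'
from h import *
t=arm.capture("top");s=arm.capture("scene")
o=np.zeros((600,800,3),np.uint8)
a=crop(t,345,417,150,210,5); o[:300,:360]=a
b=crop(s,270,350,100,160,5); o[:300,370:770]=b
c=crop(t,195,345,125,225,3); o[300:,:450]=c
d=crop(s,150,290,130,260,2.3); o[300:300+d.shape[0],460:460+d.shape[1]]=d
cv2.imwrite("pics/z.png",o)
E
```

```text
(no output)
```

View pics/z.png

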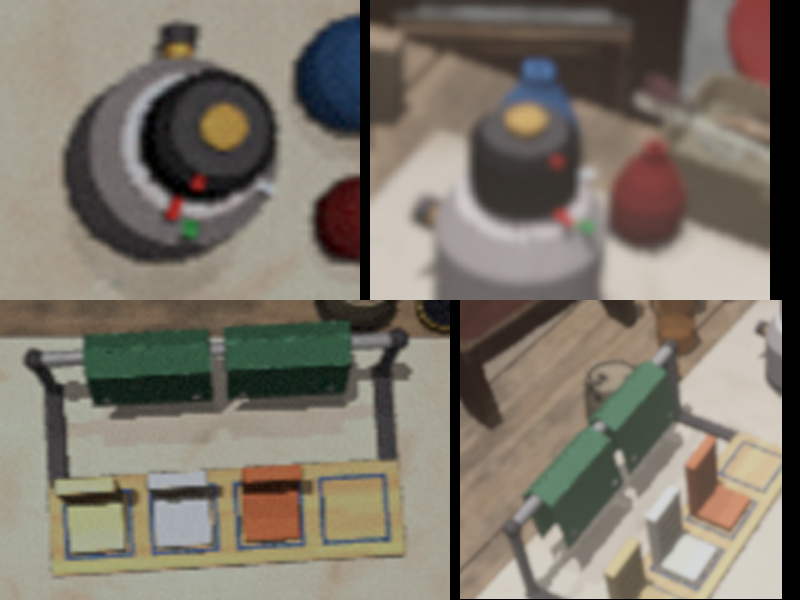

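```bash
python3 - <<'E'
from h import *
c=np.array([.6003,-.2335])
def a(n,uv,z):
    d=ray(n,uv,z)[:2]-c; print(n,z,"r",round(np.hypot(*d),4),"ang",round(np.degrees(np.arctan2(d[1],d[0]))%360,1))
N=lambda p:nat(p,345,150,5); M=lambda p:nat((p[0]-370,p[1]),270,100,5)
a("top",N((190,230)),.087);a("scene",M((587,227)),.087)
print("white");a("top",N((265,187)),.087);a("scene",M((588,174)),.087)
print("tip");[a("top",N((174,210)),z) for z in(.089,.092,.1)];[a("scene",M((563,216)),z) for z in(.089,.092,.1)]
print("topdot");a("top",N((198,183)),.122);a("scene",M((557,161)),.122)
E
```

```text
top 0.087 r 0.0377 ang 173.6
scene 0.087 r 0.0402 ang 168.7
white
top 0.087 r 0.0356 ang 240.2
scene 0.087 r 0.0352 ang 234.6
tip
top 0.089 r 0.0309 ang 157.5
top 0.092 r 0.0315 ang 156.5
top 0.1 r 0.0333 ang 154.0
scene 0.089 r 0.0276 ang 161.4
scene 0.092 r 0.0302 ang 156.6
scene 0.1 r 0.0378 ang 147.3
topdot
top 0.122 r 0.0228 ang 155.9
scene 0.122 r 0.023 ang 156.2
```

```bash
python3 - <<'E'
from h import *
c=np.array([.6003,-.2335])
def a(l,n,uv,z):
    d=ray(n,uv,z)[:2]-c; print(l,n,z,"r",round(np.hypot(*d),4),"ang",round(np.degrees(np.arctan2(d[1],d[0]))%360,1))
N=lambda p:nat((p[0]-398,p[1]-230),350,150,6)
for l,p,z in(("top",(672,439),.122),("tip",(667,468),.089),("white",(684,455),.087),("green",(597,503),.087)): a(l,"top",N(p),z)
t=np.load("top0.npy").astype(int); n=arm.capture("top"); s=arm.capture("scene"); s0=np.load("scene0.npy")
def blobs(im,nm,x0,x1,y0,y1):
    r=im[y0:y1,x0:x1].astype(int); R_,G,B=r[...,0],r[...,1],r[...,2]
    for l,w in(("red",np.clip(R_-np.maximum(G,B)-40,0,None)),("green",np.clip(G-np.maximum(R_,B)-25,0,None))):
        k,lab,st,_=cv2.connectedComponentsWithStats((w>0).astype(np.uint8))
        for i in range(1,k):
            m=(lab==i)*w; yy,xx=np.nonzero(m); W=m[yy,xx]; u=np.array([x0+(xx*W).sum()/W.sum(),y0+(yy*W).sum()/W.sum()])
            print(l,st[i,4],end=" "); a(" z.122",nm,u,.122); a("       z.089",nm,u,.089)
print("top0");blobs(t,"top",375,403,175,205);print("topnow");blobs(n,"top",360,400,180,205)
print("scene0");blobs(s0,"scene",300,320,120,160);print("scenenow");blobs(s,"scene",300,318,120,150)
E
```

```text
top top 0.122 r 0.0228 ang 222.2
tip top 0.089 r 0.0325 ang 224.6
white top 0.087 r 0.035 ang 239.3
green top 0.087 r 0.0365 ang 174.0
top0
red 7  z.122 top 0.122 r 0.0226 ang 222.8
       z.089 top 0.089 r 0.0277 ang 245.1
red 13  z.122 top 0.122 r 0.0304 ang 204.5
       z.089 top 0.089 r 0.0321 ang 223.9
green 13  z.122 top 0.122 r 0.0431 ang 162.0
       z.089 top 0.089 r 0.0373 ang 172.9
topnow
red 8  z.122 top 0.122 r 0.0227 ang 155.7
       z.089 top 0.089 r 0.016 ang 178.3
red 12  z.122 top 0.122 r 0.0382 ang 147.9
       z.089 top 0.089 r 0.0304 ang 157.1
green 12  z.122 top 0.122 r 0.0432 ang 162.0
       z.089 top 0.089 r 0.0373 ang 172.8
scene0
red 2  z.122 scene 0.122 r 0.0228 ang 220.4
       z.089 scene 0.089 r 0.0527 ang 271.1
red 10  z.122 scene 0.122 r 0.0417 ang 161.1
       z.089 scene 0.089 r 0.032 ang 226.0
red 5  z.122 scene 0.122 r 0.0585 ang 166.0
       z.089 scene 0.089 r 0.0461 ang 208.9
green 6  z.122 scene 0.122 r 0.072 ang 141.7
       z.089 scene 0.089 r 0.0413 ang 166.4
scenenow
red 7  z.122 scene 0.122 r 0.0226 ang 155.9
       z.089 scene 0.089 r 0.0276 ang 264.9
red 9  z.122 scene 0.122 r 0.0617 ang 134.3
       z.089 scene 0.089 r 0.0277 ang 160.3
green 5  z.122 scene 0.122 r 0.0718 ang 141.7
       z.089 scene 0.089 r 0.0411 ang 166.4
```

{"op": "apply_moves", "data": {
  "motion": [
    {"delta_pos": [0,-0.2,0],"delta_rot": [0,0,0]},
    {"delta_pos": [0,-0.45,0],"delta_rot": [0,0,0]},
    {"delta_pos": [0,-0.65,0],"delta_rot": [0,0,0]},
    {"delta_pos": [0,-0.7,0],"delta_rot": [0,0,0]},
    {"delta_pos": [0,-0.7,0],"delta_rot": [0,0,0]}
  ]
}}

```text
time_s: 36.15
tcp_pos: [0.4204, -0.2322, 0.2705]
tool_rot: [180.0, -0.1, 0.3]
ft_force: [1.5, -0.3, 0.6]
opening: 1.0
gripper_force: 0.0
```

{"op": "apply_moves", "data": {
  "motion": [
    {"delta_pos": [0.2,0,0],"delta_rot": [0,0,0]},
    {"delta_pos": [0.45,0,0],"delta_rot": [0,0,0]},
    {"delta_pos": [0.7,0,0],"delta_rot": [0,0,0]},
    {"delta_pos": [0.86,0,0],"delta_rot": [0,0,0]},
    {"delta_pos": [0.9,0,0],"delta_rot": [0,0,0]}
  ]
}}

```text
time_s: 36.65
tcp_pos: [0.6037, -0.2349, 0.2683]
tool_rot: [180.0, -0.0, 0.1]
ft_force: [0.0, -0.1, -0.8]
opening: 1.0
gripper_force: 0.0
```

{"op": "apply_moves", "data": {
  "motion": [
    {"delta_pos": [0,0,0],"delta_rot": [0,0,0]},
    {"delta_pos": [0,0,0],"delta_rot": [0,0,0]},
    {"delta_pos": [0,0,0],"delta_rot": [0,0,0]},
    {"delta_pos": [0,0,0],"delta_rot": [0,0,0]}
  ]
}}

```text
time_s: 37.05
tcp_pos: [0.5994, -0.2342, 0.2706]
tool_rot: [180.0, -0.0, -0.0]
ft_force: [0.3, -0.3, 0.4]
opening: 1.0
gripper_force: 0.0
```

{"op": "apply_moves", "data": {
  "motion": [
    {"delta_pos": [0.003,0,0.2],"delta_rot": [0,0,0]},
    {"delta_pos": [0.003,0,0.45],"delta_rot": [0,0,0]},
    {"delta_pos": [0.003,0,0.68],"delta_rot": [0,0,0]},
    {"delta_pos": [0.003,0,0.81],"delta_rot": [0,0,0]},
    {"delta_pos": [0.003,0,0.845],"delta_rot": [0,0,0]}
  ]
}}

```text
time_s: 37.55
tcp_pos: [0.5984, -0.2332, 0.0978]
tool_rot: [-179.9, 0.4, 0.0]
ft_force: [-0.4, -0.2, 0.1]
opening: 1.001
gripper_force: 0.0
```

{"op": "apply_moves", "data": {
  "motion": [
    {"delta_pos": [0,0,0],"delta_rot": [0,0,0]},
    {"delta_pos": [0,0,0],"delta_rot": [0,0,0]},
    {"delta_pos": [0,0,0],"delta_rot": [0,0,0]}
  ]
}}

```text
time_s: 37.85
tcp_pos: [0.6022, -0.2344, 0.1033]
tool_rot: [179.9, -0.2, 0.0]
ft_force: [0.5, -1.9, -0.4]
opening: 1.001
gripper_force: 0.0
```

{"op": "apply_moves", "data": {
  "motion": [
    {"delta_pos": [0,0,0],"delta_rot": [0,0,0]},
    {"delta_pos": [0,0,0],"delta_rot": [0,0,0]},
    {"delta_pos": [0,0,0],"delta_rot": [0,0,0]},
    {"delta_pos": [0,0,0],"delta_rot": [0,0,0]}
  ],
  "hand": 0
}}

```text
time_s: 38.25
tcp_pos: [0.6014, -0.2329, 0.1023]
tool_rot: [-179.9, -0.1, 0.0]
ft_force: [-0.9, 4.5, 5.1]
opening: 0.644
gripper_force: 37.1
```

{"op": "apply_moves", "data": {
  "motion": [
    {"delta_pos": [0,0,0],"delta_rot": [0,0,-0.012]},
    {"delta_pos": [0,0,0],"delta_rot": [0,0,-0.025]},
    {"delta_pos": [0,0,0],"delta_rot": [0,0,-0.037]},
    {"delta_pos": [0,0,0],"delta_rot": [0,0,-0.0445]},
    {"delta_pos": [0,0,0],"delta_rot": [0,0,-0.0445]}
  ]
}}

```text
time_s: 38.75
tcp_pos: [0.6014, -0.233, 0.1023]
tool_rot: [-180.0, -0.1, 16.1]
ft_force: [-1.2, 2.8, 6.1]
opening: 0.644
gripper_force: 37.3
```

{"op": "apply_moves", "data": {
  "motion": [
    {"delta_pos": [0,0,0],"delta_rot": [0,0,0]},
    {"delta_pos": [0,0,0],"delta_rot": [0,0,0]},
    {"delta_pos": [0,0,0],"delta_rot": [0,0,0]}
  ]
}}

```text
time_s: 39.05
tcp_pos: [0.6014, -0.233, 0.1023]
tool_rot: [-180.0, -0.1, 16.1]
ft_force: [0.1, 2.2, 6.2]
opening: 0.644
gripper_force: 37.3
```

{"op": "apply_moves", "data": {
  "motion": [
    {"delta_pos": [0,0,0],"delta_rot": [0,0,0]},
    {"delta_pos": [0,0,0],"delta_rot": [0,0,0]},
    {"delta_pos": [0,0,0],"delta_rot": [0,0,0]},
    {"delta_pos": [0,0,0],"delta_rot": [0,0,0]}
  ],
  "hand": 1
}}

```text
time_s: 39.45
tcp_pos: [0.6009, -0.234, 0.1007]
tool_rot: [180.0, 0.0, 16.1]
ft_force: [0.8, -0.0, 0.1]
opening: 0.999
gripper_force: 0.0
```

{"op": "apply_moves", "data": {
  "motion": [
    {"delta_pos": [0,0,-0.15],"delta_rot": [0,0,0]},
    {"delta_pos": [0,0,-0.35],"delta_rot": [0,0,0]},
    {"delta_pos": [0,0,-0.6],"delta_rot": [0,0,0]},
    {"delta_pos": [0,0,-0.8],"delta_rot": [0,0,0]},
    {"delta_pos": [0,0,-0.85],"delta_rot": [0,0,0]}
  ]
}}

```text
time_s: 39.95
tcp_pos: [0.6028, -0.2347, 0.2769]
tool_rot: [179.6, -0.5, 16.1]
ft_force: [0.4, -0.0, 0.3]
opening: 1.003
gripper_force: 0.0
```

{"op": "apply_moves", "data": {
  "motion": [
    {"delta_pos": [-0.2,0,0],"delta_rot": [0,0,0]},
    {"delta_pos": [-0.4,0,0],"delta_rot": [0,0,0]},
    {"delta_pos": [-0.6,0,0],"delta_rot": [0,0,0]},
    {"delta_pos": [-0.8,0,0],"delta_rot": [0,0,0]},
    {"delta_pos": [-0.9,0,0],"delta_rot": [0,0,0]}
  ]
}}

```text
time_s: 40.45
tcp_pos: [0.425, -0.2838, 0.2702]
tool_rot: [-179.9, 0.1, 16.0]
ft_force: [0.2, -0.1, -0.3]
opening: 0.999
gripper_force: 0.0
```

{"op": "apply_moves", "data": {
  "motion": [
    {"delta_pos": [0,0.5,0],"delta_rot": [0,0,0]},
    {"delta_pos": [0,0.7,0],"delta_rot": [0,0,0]},
    {"delta_pos": [0,0.7,0],"delta_rot": [0,0,0]},
    {"delta_pos": [0,0.7,0],"delta_rot": [0,0,0]},
    {"delta_pos": [0,0.7,0],"delta_rot": [0,0,0]}
  ]
}}

```text
time_s: 40.95
tcp_pos: [0.4668, -0.4184, 0.2694]
tool_rot: [-179.9, 0.0, 16.0]
ft_force: [0.4, 0.3, 0.3]
opening: 1.002
gripper_force: 0.0
```

```bash
python3 - <<'E'
from h import *
t=arm.capture("top");s=arm.capture("scene")
c0=np.array([.6003,-.2335])
for nm,im,(x0,x1,y0,y1) in(("top",t,(360,400,180,205)),("scene",s,(300,318,120,150))):
    r=im[y0:y1,x0:x1].astype(int); w=np.clip(r[...,0]-r[...,1:].max(2)-40,0,None)
    k,lab,st,_=cv2.connectedComponentsWithStats((w>0).astype(np.uint8))
    for i in range(1,k):
        m=(lab==i)*w; yy,xx=np.nonzero(m); W=m[yy,xx]; u=np.array([x0+(xx*W).sum()/W.sum(),y0+(yy*W).sum()/W.sum()])
        for z in(.122,.089):
            d=ray(nm,u,z)[:2]-c0; print(nm,st[i,4],z,round(np.hypot(*d),4),round(np.degrees(np.arctan2(d[1],d[0]))%360,1))
o=np.zeros((600,800,3),np.uint8)
o[:300,:360]=crop(t,345,417,150,210,5); o[:300,370:770]=crop(s,270,350,100,160,5); o[300:,:450]=crop(t,195,345,125,225,3)
d=crop(s,130,290,130,260,2.1); o[300:300+d.shape[0],460:460+d.shape[1]]=d
cv2.imwrite("pics/y.png",o)
E
```

```text
top 8 0.122 0.0225 174.0
top 8 0.089 0.0189 200.9
top 13 0.122 0.0361 161.6
top 13 0.089 0.0301 175.0
scene 6 0.122 0.0224 173.1
scene 6 0.089 0.0346 263.2
scene 9 0.122 0.0577 141.2
scene 9 0.089 0.028 178.3
```

View pics/y.png

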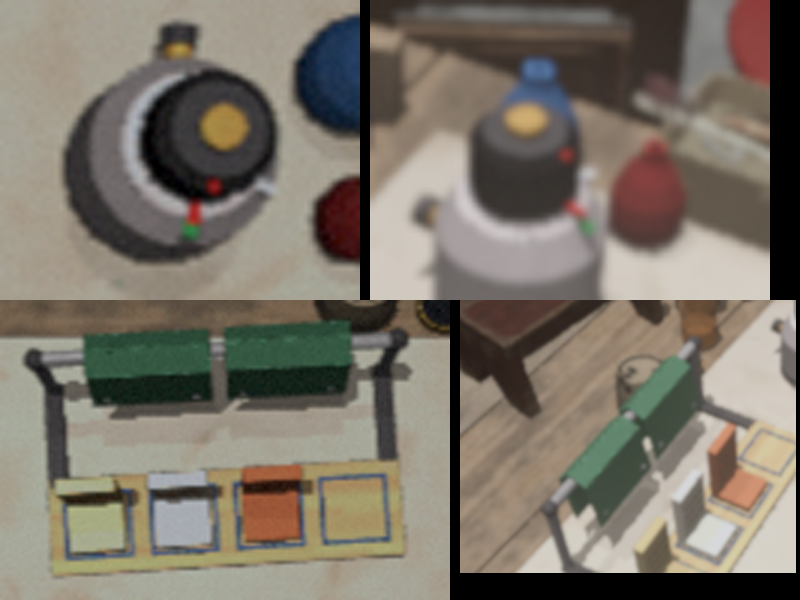

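```bash
python3 -c "
from station import arm
print(arm.hand_in())"
```

```text
the job is handed in; nothing more can be done
None
```

The job is handed in: the last pictures show the three tiles present (red, white, yellow; no grey) upright in squares 3, 2 and 1, both guards hanging side by side on the bar, and the ring's pointer at the green mark; I first turned the ring too far (to about its stop) and had to turn it back about 16°, and the hand-in returned no verdict.

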